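Fit up a butt-weld test piece on the tacking jig

ROBOT

A 6-joint arm with a two-finger parallel gripper is mounted at the origin on the work surface; the furniture and walls round the work are solid. World frame = base frame: x ahead of the robot, y to its left, z up, the work surface at z = 0. Lengths are in m, angles in degrees, forces in N, time in s.
With the tool pointing down it reaches from about 0.35 to 0.875 m from the base axis. Payload 4.2 kg.
Tool frame: the origin (TCP) lies midway between the tips of the shut fingers; the grasp point (between the pads) lies 19 mm behind it; x points along the fingers, y is the direction in which the jaws open and shut, and the axes are right-handed (so a half turn about x gives the same grasp; the last joint's range is limited). The gripper opens to 87 mm and grips with 3 to 60 N. Pads are 19 mm wide; open, the fingers measure 117 mm over their backs; the gripper's body (75 mm by 190 mm) begins 51 mm behind the grasp point.
Start: joints at [81.051, 22.042, 0.453, 0, -68.411, -14.817], TCP at [0.252, 0.572, 0.184] pointing down, gripper open.
Joint ranges: [-179.83, 179.83], [-69.29, 118.12], [-61.27, 80.66], [-181.25, 117.63], [-171.15, -9.14], [-177.46, 177.46]. Speed limits (degrees/s): [159.86, 159.86, 180, 180, 180, 180].

INTERFACE

Orientations are given as a 3x3 rotation matrix whose columns are the frame's x, y, z axes.
In Python, from station import r gives the robot as it stands.
- The arm moves only by the tool play_rows, never from a script. Its argument "plan" is a list that holds one entry, the list of rows, each a list of 6 numbers: the shift along the tool's x, y, z in cm, then the turn, a rotation vector about the tool's x, y, z in units of 10 degrees (1.0 is 10 degrees). A call has 1 to 5 rows; each row is the pose to reach, as a shift and turn from the pose commanded when the call began, along the tool's axes at that moment; what a row does not reach only later rows make up. A row lasts 1/8 s, in which the tool goes at most 62.5 mm and 10.7 degrees, less where a joint would pass 70% of its speed; a pose out of reach is approached as far as the arm can. A call with a gripper value outside its range is refused whole. "hand" is the opening, from 0 (shut) to 1 (fully open), set as the call begins (left out, the last holds). The fingers move at their own pace and stop on an object; the grip force is fixed at half the most. Time passes only in rows, so rows that repeat a pose let the fingers close. It gives the time, the measured TCP pose, the force and the opening at its end, in the units of the state.
- r.sense(): the state, without advancing time (a new reading comes with each control period).
- r.capture(name): name is "scene" or "top"; returns (picture, depth): 480x640x3 uint8, blue, green, red; 480x640 float32, m along the optical axis (not along the pixel's ray), 0 where there is no reading.
- r.get_calibration(name): a dict with "vfov" (degrees; the focal length in pixels is half the picture's height over the tangent of half this angle, whatever the lens; pixels are square), "cx", "cy" (the principal point, pixels), "rvec" (rotation vector, rad) and "tvec" (3), from world to camera coordinates, as OpenCV has them. Camera axes: x right, y down, z forward; pixel columns grow to the right and rows downward; lengths in m; the calibration is good to about 2 mm. A picture is of the moment at which its call begins. get_calibration takes no time and is no camera call.
- r.finish_job(): hands the job in, once; it reports no verdict.
The state is a dict: "time_s": time; "joints": joint angles; "joint_velocities": joint speeds; "effort": joint torques, N m; "tcp_pos": TCP position; "ee_rot": TCP orientation; "wrist_force": force on the tool from outside, world axes, zero at the start; "moment": the same for the moment, N m; "gripper_width": opening from 0.0 (shut) to 1.0 (fully open).
Only numpy, scipy, OpenCV 4.12 (cv2) and the standard library are available. Lean on these libraries where they do the work, as an engineer would, in place of code of your own. Each camera call takes 0.05 s, during which the arm holds its last target.

TASK

Fit up a butt joint on the tacking jig: drop the brass backing bar into the pocket between the jig's two rails, then lay the two plain dark steel strips from the near part of the table (not the spares at its far edge) flat along the rails between the locating pins, end to end, so that they meet over the middle of the bar with a root gap of about 5 mm (never touching on top of one another, never more than 10 mm apart). Then hold each strip down by its outer half, centred across its width: set the round steel weight on the strip at the copper earth-lug end, and lay the red and white magnetic square flat on the other strip, because a magnet near the earth upsets the arc. Leave the finished tee sample where it lies, and take the gripper away from everything.

Things in the scene. Friction and masses are not known exactly. Their poses are not given: they have to be found in the camera images.
- jig: Tacking jig, fixed: steel plate 92 (x) x 308 (y) x 12 mm with two dark rest rails in line along y. Origin: centre of the underside, on the table. Rails: 40 wide in x, y = 18.5 to 98 and -18.5 to -98 mm, top at z = 33, level with the seated bar. 8 mm pins, top z = 36.5, at x = +-33.5, y = +-30 and +-85. One end has the earth lug, the other a black clamp knob, at y = +-132, under 45 high.
- jig_pocket (a point): Centre of the floor of the jig's pocket for the brass bar, 8 mm above the jig's underside; axes are the jig's. The pocket is 62 mm in x by 37 mm in y, sunk 4 mm into the plate. Its y sides are the rails' ends, 25 mm high with 4 mm lead-in chamfers at the top; towards either x side only the 4 mm step of the plate bounds it, so fingers have room there.
- earth_lug: Earth lug: copper-coloured bar 44 x 22 x 8 mm with a brass stud, fixed on the jig's plate at one of its two ends (either may be drawn). Top of the stud 41 mm above the table. Origin: centre of the bar's underside.
- brass_bar: Brass backing bar, plain yellow block 30 (x) x 50 (y) x 25 (z) mm, 0.31 kg. Origin: centre of the underside. Its 50 mm length goes across the jig (along the jig's x), its 30 mm width between the rails; hold it by its 50 mm ends.
- coupon_a: Plain dark steel strip 50 (x) x 100 (y) x 5 (z) mm, 0.19 kg, lying flat. Origin: centre of the underside. Lift it by its long edges, 50 mm apart along its x. In the jig its length lies along the jig's y, centre about x = 0, y = +52.5 or -52.5 mm, underside at z = 33 mm, with 4.5 mm play to the pins on each side. The two strips are alike; either may lie at either end.
- coupon_b: The other plain dark steel strip, the same in every way. Both start less than 0.7 m ahead of the robot; two look-alikes at the far edge of the table (x over 0.85 m) are spares, fixed and not part of the job.
- magnet: Magnetic welding square: flat triangle, red sides, white top, 15 mm thick, in a 70 x 70 mm outline, corners cut, 0.16 kg; no pull here. Origin: underside, middle of that outline. Right-angled corner at (-34, 34) mm; long side from (-17, -35) to (35, 17) mm. Grip it from that corner to the long side: 60 mm wide along its (-1, 1) direction, middle of the grip at (-12.5, 12.5) mm.
- magnet_mid (a point): The middle of the magnetic square, on its underside, at (-9, +9) mm from the magnet's origin: the point that counts for where it lies. Its axes are the magnet's.
- hold_weight: Hold-down weight, turned steel: round dark body 56 mm across, 28 mm high, with a bright knob on top, 28 mm across, from 37 to 53 mm above the underside (top at 55 mm); 0.5 kg. Origin: centre of the underside. Grip the knob.
- tee_sample: Finished tee sample, not to be moved: two dark plates welded in a T, base 50 (x) x 120 (y) x 5 mm, an upright plate 4 mm thick and 43 mm high along the middle of its length. Origin: centre of the underside.
Mind the look-alikes: they are no part of the job. Leave any green, pink or purple look-alike of the brass_bar alone.

How it is judged:
By the outcome, as a careful person would: the job done as asked, in the order asked, and still so for the second after the job is handed in, with the robot touching nothing.
It also fails if it takes over 120 s, if anything falls off the work surface, if the arm or the gripper's body presses on something with over 40 N, if the wrist force passes 120 N, or if a joint passes its speed limit or range.

## Working session

There is one attempt and no reset: what is moved stays moved. The work goes in short steps, Python scripts to look and compute and a tool call to move; the robot and the scene stay as the last step left them, time stands still between calls to the robot, and variables do not carry over. Pictures are saved under pics/ and viewed, and the job is handed in when it is done.

Besides the shell and the picture viewer there is one more tool, called after "Call:" as name([rows], argument=value, ...), one row to a line, values as JSON. play_rows: Moves the arm, as the interface text tells. Its arguments: {"type":"object","properties":{"plan":{"type":"array","items":{"type":"array","items":{"type":"array","items":{"type":"number"}}}},"hand":{"type":"number"}},"required":["plan"]}

```bash
ls; mkdir -p pics; python3 - <<'E'
from station import r
import cv2,numpy as np
print(r.sense())
for n in("scene","top"):
    c=r.get_calibration(n);print(n,c)
    p,d=r.capture(n);cv2.imwrite(f"pics/{n}0.png",p);np.save(f"pics/{n}0.npy",d);print(d.min(),d.max())
E
```

```text
pics
{'time_s': 0.0, 'joints': array([ 8.10511206e+01,  2.20912005e+01,  3.79380443e-01, -2.95482422e-02,
       -6.84107806e+01, -1.48149286e+01]), 'joint_velocities': array([ 0.01967832,  0.00797407,  0.09319221, -0.02503777, -0.07675898,
       -0.124255  ]), 'effort': array([ 4.54885640e-04, -3.90663671e+01,  1.87404585e+01,  4.21973571e+00,
        1.09541687e-02, -1.95192233e-04]), 'tcp_pos': array([0.2515767 , 0.5713782 , 0.18325089]), 'ee_rot': array([[-8.06540387e-04, -4.03140510e-01, -9.15137737e-01],
       [-2.03909863e-03, -9.15135470e-01,  4.03141308e-01],
       [-9.99997596e-01,  2.19120585e-03, -8.39495466e-05]]), 'wrist_force': array([1.33134398, 0.07726933, 0.53207655]), 'moment': array([ 0.00383583, -0.00846955, -0.0090321 ]), 'gripper_width': 1.0027893362169438}
scene {'vfov': 47.88522927238191, 'cx': 315.5027782484707, 'cy': 244.80441304663134, 'rvec': array([ 2.36479691, -0.97842713,  0.29607284]), 'tvec': array([-0.23748911,  0.38096457,  0.87442179])}
0.0 3.220758
top {'vfov': 46.009377764196195, 'cx': 315.92990689436283, 'cy': 243.96467629978187, 'rvec': array([ 2.20892088, -2.14523496,  0.12819774]), 'tvec': array([0.11448077, 0.48822513, 1.05300049])}
0.0 2.074027
```

View pics/scene0.png

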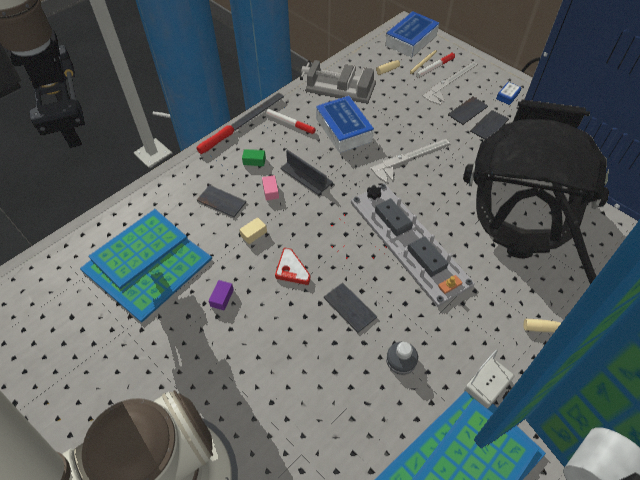

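View pics/top0.png

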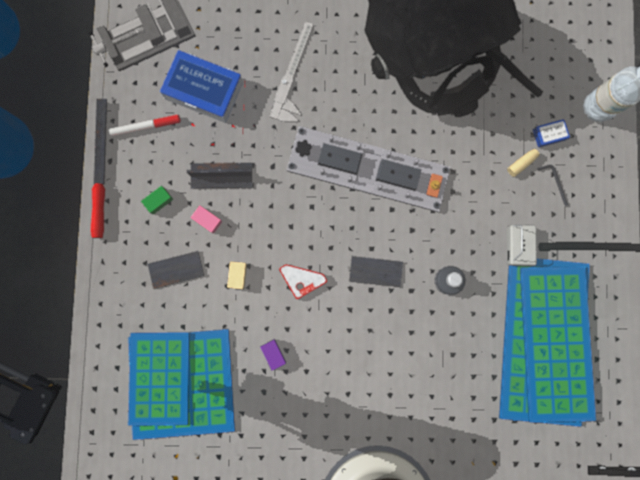

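The top view shows these items:
- **Yellow bar:** about (237,276). Green is at (157,199), pink at (206,219) and purple at (273,354); those three are decoys.
- **Strips:** about (176,268) and (376,271).
- **Tee:** (222,175).
- **Magnet:** (302,280).
- **Weight:** (451,280).
- **Jig:** runs from the knob at (303,148) to the copper lug at (435,186).

Next I'll measure them.

```bash
cat > h.py <<'E'
import numpy as np,cv2
from station import r
def cal(n):
    c=r.get_calibration(n);f=240/np.tan(np.radians(c['vfov']/2))
    K=np.array([[f,0,c['cx']],[0,f,c['cy']],[0,0,1]]);R,_=cv2.Rodrigues(np.array(c['rvec']));return K,R,np.array(c['tvec'])
def world(n,uv,z):
    "uv Nx2 -> world at plane z"
    K,R,t=cal(n);uv=np.atleast_2d(uv).astype(float);ray=np.c_[uv,np.ones(len(uv))]@np.linalg.inv(K).T@R
    C=-R.T@t;s=(z-C[2])/ray[:,2];return C+s[:,None]*ray
def cloud(n,d):
    K,R,t=cal(n);v,u=np.mgrid[:480,:640];ray=np.stack([u,v,np.ones_like(u)],-1)@np.linalg.inv(K).T
    return (ray*d[...,None]-t)@R
def proj(n,P):
    K,R,t=cal(n);q=(np.atleast_2d(P)@R.T+t)@K.T;return q[:,:2]/q[:,2:]
E
python3 - <<'E'
from h import *
d=np.load("pics/top0.npy");W=cloud("top",d);img=cv2.imread("pics/top0.png")
K,R,t=cal("top");print("cam",-R.T@t)
for u,v in [(237,276),(176,268),(376,271),(302,280),(451,280),(222,175),(303,148),(435,186),(340,158),(400,174),(371,168),(300,200),(273,354)]:
    print((u,v),W[v,u].round(4), d[v,u])
# scale crops
for nm,(u0,u1,v0,v1) in dict(a=(140,340,225,325),b=(280,480,225,325),j=(280,460,115,215)).items():
    cv2.imwrite(f"pics/c_{nm}.png",cv2.resize(img[v0:v1,u0:u1],None,fx=4,fy=4,interpolation=cv2.INTER_CUBIC))
E
```

```text
cam [0.37578211 0.144929   1.09456066]
(237, 276) [0.4193 0.2758 0.0256] 1.065746
(176, 268) [0.4321 0.3958 0.005 ] 1.0857903
(376, 271) [0.4374 0.0113 0.0078] 1.0893185
(302, 280) [0.4156 0.1532 0.017 ] 1.0757722
(451, 280) [ 0.4221 -0.1212  0.0573] 1.0404712
(222, 175) [0.6149 0.3148 0.0123] 1.0982488
(303, 148) [0.6673 0.1589 0.0357] 1.0825454
(435, 186) [ 0.6029 -0.0968  0.0293] 1.086272
(340, 158) [0.6504 0.0875 0.0346] 1.0830908
(400, 174) [ 0.6231 -0.0282  0.0342] 1.0824298
(371, 168) [0.6387 0.025  0.0105] 1.1067972
(300, 200) [ 0.5732  0.1621 -0.0027] 1.1112189
(273, 354) [0.2762 0.2028 0.0252] 1.0528302
```

```bash
cd pics; python3 -c "
import cv2,numpy as np
print([cv2.imread(f'c_{k}.png').shape for k in 'abj'])
cv2.imwrite('c_all.png',cv2.resize(np.vstack([cv2.imread('c_a.png'),cv2.imread('c_b.png')]),(600,600)))"
```

```text
[(400, 800, 3), (400, 800, 3), (400, 720, 3)]
```

View pics/c_a.png

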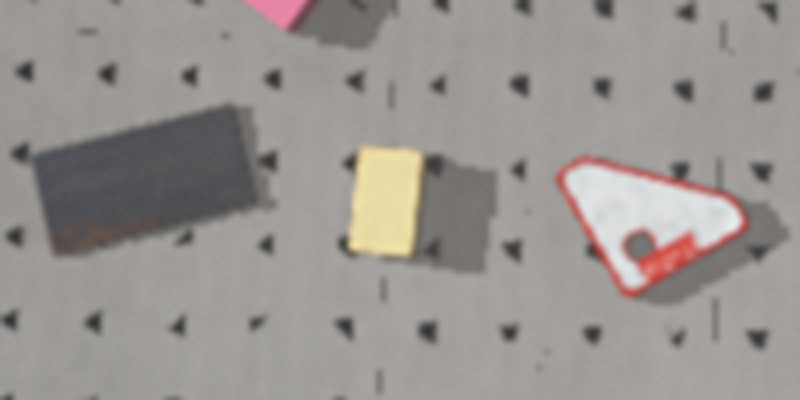

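View pics/c_b.png

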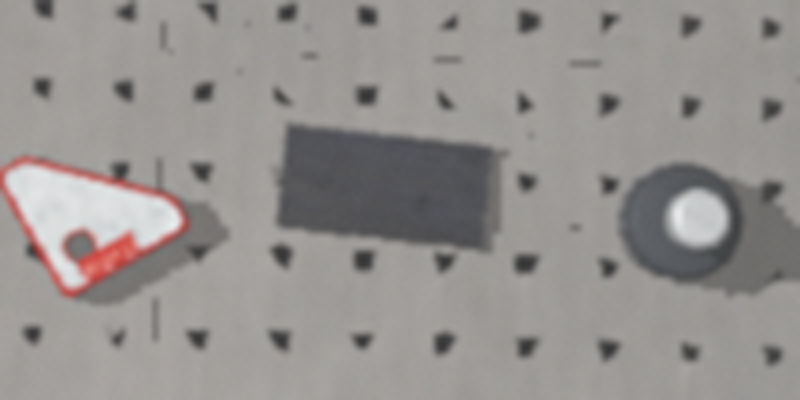

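View pics/c_j.png

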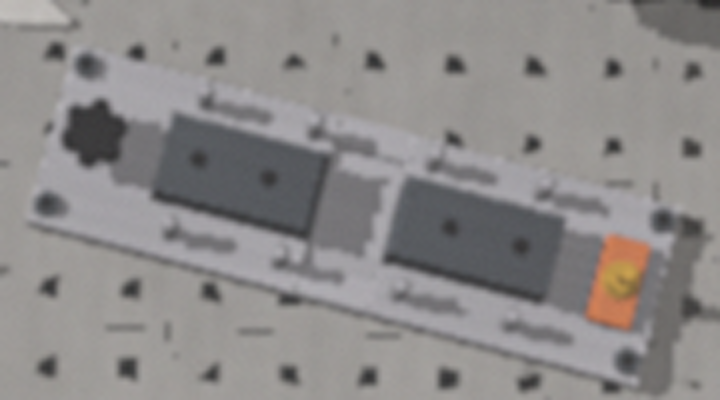

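```bash
cat > meas.py <<'E'
from h import *
from scipy.optimize import least_squares
def crop2px(p,u0,v0,s=4): return (np.array(p,float)+.5)/s-.5+np.array([u0,v0])
def rect(name,img,u0,u1,v0,v1,cond,z,s=8):
    c=cv2.resize(img[v0:v1,u0:u1],None,fx=s,fy=s,interpolation=cv2.INTER_CUBIC)
    m=cond(c.astype(int)).astype(np.uint8)
    m=cv2.morphologyEx(m,cv2.MORPH_OPEN,np.ones((9,9)))
    n,l,st,ce=cv2.connectedComponentsWithStats(m);k=1+np.argmax(st[1:,4]);m=(l==k).astype(np.uint8)
    cs,_=cv2.findContours(m,0,2);cn=max(cs,key=cv2.contourArea)[:,0]
    w=world(name,crop2px(cn,u0,v0,s),z)[:,:2]
    (c0,sz,a)=cv2.minAreaRect((w*1000).astype(np.float32))
    return np.array(c0),sz,a,w*1000,m
def poly_fit(w,poly,x0):
    """fit pose (x,y,yaw deg) of convex polygon (mm) to contour pts w (mm)"""
    P=np.array(poly,float)
    def f(x):
        a=np.radians(x[2]);R=np.array([[np.cos(a),-np.sin(a)],[np.sin(a),np.cos(a)]])
        q=(w-x[:2])@R
        return [cv2.pointPolygonTest(P.astype(np.float32).reshape(-1,1,2),(float(p[0]),float(p[1])),True) for p in q]
    return least_squares(f,x0,loss='soft_l1',diff_step=1e-3)
E
python3 - <<'E'
from meas import *
img=cv2.imread("pics/top0.png")
dark=lambda c:(c.sum(2)<255)
yel=lambda c:(c[...,2]-c[...,0]>40)
mag=lambda c:(c.sum(2)>560)|(c[...,2]-c[...,0]>50)
for nm,b,cd,z in [("ca",(145,207,248,292),dark,.005),("cb",(345,408,250,292),dark,.005),("bar",(222,252,258,296),yel,.025),("mag",(275,330,258,304),mag,.015)]:
    c0,sz,a,w,m=rect("top",img,*b,cd,z);print(nm,c0.round(1),np.round(sz,1),round(a,1),len(w))
    cv2.imwrite(f"pics/m_{nm}.png",m*255)
    if nm=="mag":
        poly=[(-17,-35),(35,17),(35,35),(-34,35),(-35,34),(-35,-35)]
        poly=[(-35,-35),(-17,-35),(35,17),(35,35),(-35+2,35),(-35,33)]
        for y in range(0,360,45):
            q=poly_fit(w[::6],poly,[c0[0],c0[1],y]);print(y,q.x.round(2),round(q.cost,2))
# jig
pts=[];mod=[]
px=lambda p:crop2px(p,280,115)
jm={'rail':([(177,113),(332,157),(305,237),(153,197)],[(20,98),(20,18.5),(-20,18.5),(-20,98)],.033),
'rail2':([(406,178),(565,216),(545,300),(385,260)],[(20,-18.5),(20,-98),(-20,-98),(-20,-18.5)],.033),
'plate':([(72,43),(680,210),(640,385),(27,220)],[(46,154),(46,-154),(-46,-154),(-46,154)],.012)}
for k,(p,m,z) in jm.items():
    pts+=list(world("top",px(p),z)[:,:2]*1000);mod+=m
pts=np.array(pts);mod=np.array(mod,float)
def tr(x):
    a=np.radians(x[2]);return mod@np.array([[np.cos(a),np.sin(a)],[-np.sin(a),np.cos(a)]])+x[:2]
s=least_squares(lambda x:(tr(x)-pts).ravel(),[640,30,-15],loss='soft_l1');print("jig",s.x.round(2));print((tr(s.x)-pts).round(1))
# weight
print(world("top",crop2px([[697,217]],280,225),.055),world("top",crop2px([[682,221]],280,225),.028))
E
```

```text
ca [428.9 395.8] [47.7 97.8] 15.9 951
cb [424.5   1.9] [75.3 23.5] 85.1 276
bar [421.4 277.7] [31.6 50.8] 86.8 169
mag [425.9 152.5] [70.8 71.1] 32.0 1356
0 [425.92 152.83  32.12] 762.08
45 [425.92 152.83  32.12] 762.08
90 [425.92 152.83  32.12] 762.08
135 [403.58 161.88 169.22] 963.14
180 [403.58 161.88 169.22] 963.14
225 [403.58 161.88 169.22] 963.14
270 [403.16 160.82 255.63] 920.05
315 [418.99 144.19 301.27] 1456.78
jig [636.73  30.83 -13.54]
[[-0.4  2.3]
 [ 0.2  0.1]
 [ 0.8 -2.7]
 [ 2.3  1.3]
 [ 0.6 -0.1]
 [-1.9 -0.6]
 [ 0.4 -0.5]
 [ 2.1 -0.2]
 [-1.5 -1.4]
 [ 0.3 -0.4]
 [-1.8  2. ]
 [-1.6  1.1]]
[[ 0.42442987 -0.1271311   0.055     ]] [[ 0.42359513 -0.127077    0.028     ]]
```

```bash
python3 - <<'E'
from meas import *
img=cv2.imread("pics/top0.png")
yel=lambda c:(c[...,2]-c[...,0]>28)
R2=lambda a,b:[(-a,-b),(a,-b),(a,b),(-a,b)]
for nm,b,cd,z,p,x0 in [("ca",(145,207,248,292),lambda c:c.sum(2)<290,.005,R2(25,50),[429,396,16]),("cb",(345,408,250,292),lambda c:c.sum(2)<310,.005,R2(25,50),[432,10,-6]),("bar",(222,252,258,296),yel,.025,R2(25,15),[421,277,-4])]:
    c0,sz,a,w,m=rect("top",img,*b,cd,z);q=poly_fit(w[::3],p,x0);print(nm,c0.round(1),np.round(sz,1),round(a,1),len(w),'fit',q.x.round(2),round(q.cost,1))
W=cloud("top",np.load("pics/top0.npy"))
h=(W[...,2]>.06)&(W[...,0]>.5)&(W[...,1]<.2)&(W[...,1]>-.3)
print("tall", W[h].min(0),W[h].max(0)); 
for x in np.arange(.6,1,.03):
    k=h&(abs(W[...,0]-x)<.015); print(round(x,2),k.sum(), W[k][:,2].max().round(3) if k.any() else 0, (W[k][:,1].min().round(2),W[k][:,1].max().round(2)) if k.any() else 0)
def ov(n,im,pose,poly,z,col):
    a=np.radians(pose[2]);P=np.array(poly,float)@np.array([[np.cos(a),np.sin(a)],[-np.sin(a),np.cos(a)]])+pose[:2]
    q=(proj(n,np.c_[P/1000,np.full(len(P),z)])+.5)*4-.5
    cv2.polylines(im,[np.round(q).astype(int)],True,col,1,cv2.LINE_AA)
for n in("top","scene"):
    im=cv2.imread(f"pics/{n}0.png");im=cv2.resize(im,None,fx=4,fy=4,interpolation=cv2.INTER_CUBIC)
    mp=[(-35,-35),(-17,-35),(35,17),(35,35),(-33,35),(-35,33)]
    ov(n,im,[425.9,152.8,32.1],mp,.015,(255,0,0))
    J=[636.7,30.8,-13.54]
    ov(n,im,J,[(x,y+58.25) for x,y in R2(20,39.75)],.033,(0,255,0));ov(n,im,J,[(x,y-58.25) for x,y in R2(20,39.75)],.033,(0,255,0));ov(n,im,J,R2(46,154),.012,(0,255,255))
    ov(n,im,[428.9,395.8,15.9],R2(25,50),.005,(0,0,255));ov(n,im,[434,9,-5],R2(25,50),.005,(0,0,255));ov(n,im,[421.4,277.7,-3.2],R2(25,15),.025,(0,0,255))
    th=np.linspace(0,6.28,40);ov(n,im,[424,-127.1,0],np.c_[28*np.cos(th),28*np.sin(th)],.028,(0,0,255))
    if n=="top":
        a=im[115*4:305*4,140*4:480*4];cv2.imwrite("pics/ovt.png",cv2.resize(a,(800,447),interpolation=cv2.INTER_AREA))
    else:
        a=im[175*4:385*4,190*4:480*4];cv2.imwrite("pics/ovs.png",cv2.resize(a,(800,579),interpolation=cv2.INTER_AREA))
E
```

```text
ca [428.6 395.5] [ 50.6 100. ] 16.4 554 fit [428.74 395.56  16.4 ] 25.1
cb [436.8  11. ] [101.8  49.4] 85.4 308 fit [437.01  10.7   -4.94] 29.3
bar [421.4 277.6] [33.1 51.9] 86.9 178 fit [421.47 277.69  -3.46] 17.9
tall [ 0.50010614 -0.26233548  0.0600057 ] [0.95430117 0.04800218 0.22386972]
0.6 0 0 0
0.63 0 0 0
0.66 0 0 0
0.69 0 0 0
0.72 0 0 0
0.75 224 0.193 (np.float64(-0.16), np.float64(-0.02))
0.78 2106 0.206 (np.float64(-0.14), np.float64(0.03))
0.81 3282 0.215 (np.float64(-0.26), np.float64(0.04))
0.84 3004 0.223 (np.float64(-0.22), np.float64(0.04))
0.87 2095 0.224 (np.float64(-0.21), np.float64(0.05))
0.9 322 0.202 (np.float64(-0.2), np.float64(0.05))
0.93 70 0.134 (np.float64(0.03), np.float64(0.04))
0.96 6 0.078 (np.float64(0.04), np.float64(0.04))
0.99 0 0 0
```

View pics/ovt.png

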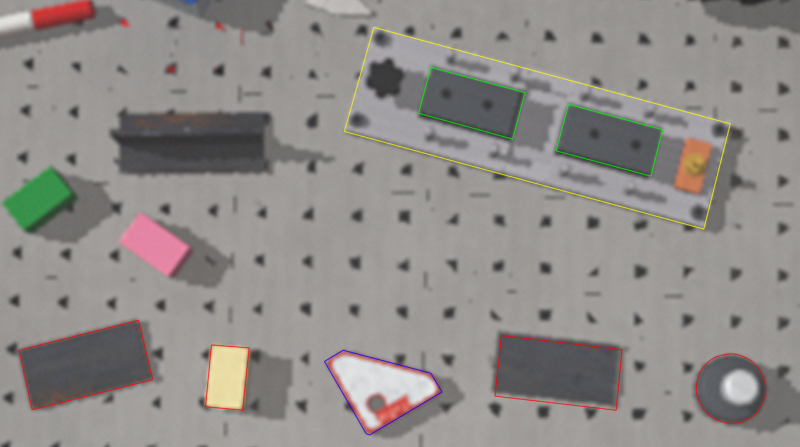

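View pics/ovs.png

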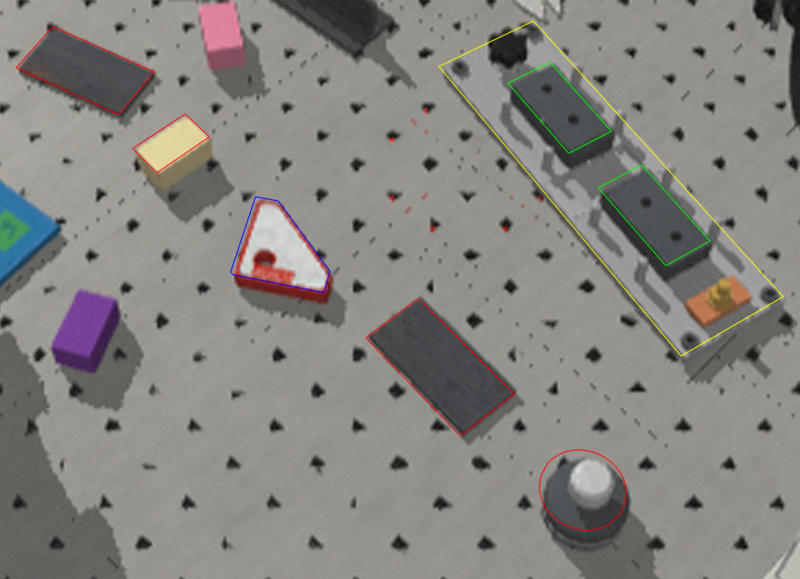

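The overlays agree with both cameras to about 2 mm. The yellow bar is the only one at top px (237,276), and the pink, green and purple blocks are decoys. The two near strips sit at x≈0.43, and the lug is at the jig's -y end. Next I'll write the move helper and go for the bar.

```bash
cat > mv.py <<'E'
from h import *
from scipy.spatial.transform import Rotation as Ro
J=np.array([636.7,30.8,-13.54])
def jig(x,y):
    a=np.radians(J[2]);return (J[0]+x*np.cos(a)-y*np.sin(a))/1000,(J[1]+x*np.sin(a)+y*np.cos(a))/1000
def to(x,y,z,yaw):
    s=r.sense();R0=s['ee_rot'];p0=s['tcp_pos']
    cur=np.degrees(np.arctan2(R0[1,1],R0[0,1]));yaw=cur+((yaw-cur+90)%180-90)
    a=np.radians(yaw);c,si=np.cos(a),np.sin(a)
    Rt=np.array([[0,c,si],[0,si,-c],[-1,0,0]])
    print("t",round(s['time_s'],2),"p",p0.round(4),"yaw",round(cur,1),"w",round(s['gripper_width'],3),"F",s['wrist_force'].round(1),"j",s['joints'].round(0))
    print("-> shift cm",(R0.T@(np.array([x,y,z])-p0)*100).round(2),"turn",(np.degrees(Ro.from_matrix(R0.T@Rt).as_rotvec())/10).round(2))
E
python3 -c "
from mv import *
to(.4215,.2777,.10,-3.5)"
```

```text
t 0.1 p [0.2516 0.5714 0.1834] yaw -113.8 w 0.999 F [0.6 0.8 0.4] j [ 81.  22.   0.  -0. -68. -15.]
-> shift cm [  8.38  20.02 -27.39] turn [ 6.97 -0.01 -0.01]
```

Call:
play_rows([
  [[1.4,3.3,-4.6,1.0,0,0],[2.8,6.7,-9.1,2.0,0,0],[4.2,10,-13.7,3.0,0,0],[5.6,13.3,-18.3,4.0,0,0],[7,16.7,-22.8,5.0,0,0]],
], hand=1)

```text
time_s: 0.72
tcp_pos: [0.3937, 0.3255, 0.1138]
ee_rot: [[-0.0, -0.962, -0.274], [-0.0, -0.274, 0.962], [-1.0, 0.0, -0.0]]
wrist_force: [0.5, 0.2, -1.0]
gripper_width: 0.998
```

```bash
python3 -c "
from mv import *
to(.4215,.2777,.10,-3.5)"
```

```text
t 0.72 p [0.3937 0.3255 0.1138] yaw -164.1 w 0.998 F [ 0.5  0.2 -1. ] j [ 58.  15. -21.  -0. -54. -42.]
-> shift cm [ 1.38 -1.36 -5.36] turn [ 1.94 -0.   -0.  ]
```

Call:
play_rows([
  [[0.7,-0.7,-2.7,1.0,0,0],[1.4,-1.4,-5.4,1.95,0,0],[1.4,-1.4,-5.4,1.95,0,0]],
])

```text
time_s: 1.1
tcp_pos: [0.4217, 0.2774, 0.0995]
ee_rot: [[-0.002, -0.998, 0.059], [-0.002, 0.059, 0.998], [-1.0, 0.002, -0.002]]
wrist_force: [-0.4, -0.4, -0.3]
gripper_width: 1.001
```

```bash
python3 -c "
from mv import *
to(.4215,.2777,.010,-3.5)
p,d=r.capture('top');cv2.imwrite('pics/t1.png',cv2.resize(p[180:380,140:400],None,fx=3,fy=3,interpolation=cv2.INTER_CUBIC))"
```

```text
t 1.1 p [0.4217 0.2774 0.0995] yaw 176.6 w 1.001 F [-0.4 -0.4 -0.3] j [ 52.  15. -23.  -0. -52. -55.]
-> shift cm [8.95 0.01 0.04] turn [ 0.01 -0.01 -0.01]
```

View pics/t1.png

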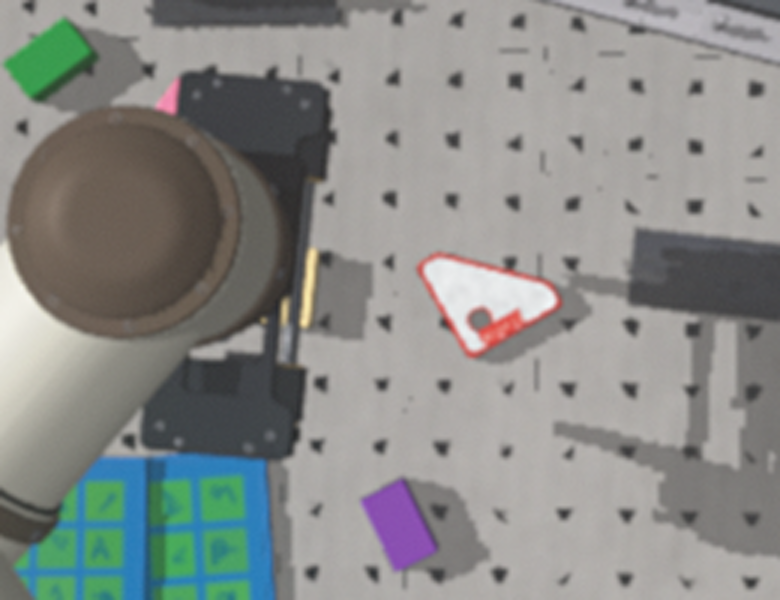

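The gripper straddles the yellow bar, which peeks out at about (310,285) in the crop. Descending.

Call:
play_rows([
  [[3,0,0,0,0,0],[6,0,0,0,0,0],[8,0,0,0,0,0],[8.9,0,0,0,0,0],[8.9,0,0,0,0,0]],
])

```text
time_s: 1.78
tcp_pos: [0.4216, 0.2799, 0.0112]
ee_rot: [[-0.0, -0.998, 0.055], [-0.0, 0.055, 0.998], [-1.0, 0.0, -0.0]]
wrist_force: [-0.8, -0.3, -0.1]
gripper_width: 1.001
```

Call:
play_rows([
  [[0,0,0,0,0,0],[0,0,0,0,0,0],[0,0,0,0,0,0],[0,0,0,0,0,0],[0,0,0,0,0,0]],
], hand=0.3)

```text
time_s: 2.4
tcp_pos: [0.4218, 0.2793, 0.0114]
ee_rot: [[0.0, -0.998, 0.057], [0.0, 0.057, 0.998], [-1.0, -0.0, 0.0]]
wrist_force: [0.1, -0.2, 0.2]
gripper_width: 0.515
```

Call:
play_rows([
  [[0,0,0,0,0,0],[0,0,0,0,0,0],[-1,0,0,0,0,0],[-2,0,0,0,0,0],[-2,0,0,0,0,0]],
], hand=0.0)

```text
time_s: 3.02
tcp_pos: [0.4224, 0.2801, 0.0327]
ee_rot: [[0.002, -0.998, 0.057], [0.002, 0.057, 0.998], [-1.0, -0.002, 0.002]]
wrist_force: [-0.4, 0.0, 0.1]
gripper_width: 0.019
```

```bash
python3 -c "
from mv import *
to(.4215,.2777,.10,-3.5)
p,d=r.capture('scene');cv2.imwrite('pics/s1.png',cv2.resize(p[160:340,150:350],None,fx=4,fy=4,interpolation=cv2.INTER_CUBIC)[:600])"
```

```text
t 3.02 p [0.4224 0.2801 0.0327] yaw 176.7 w 0.019 F [-0.4  0.   0.1] j [ 52.  20. -27.   0. -42. -55.]
-> shift cm [-6.73  0.07 -0.23] turn [0.02 0.01 0.01]
```

View pics/s1.png

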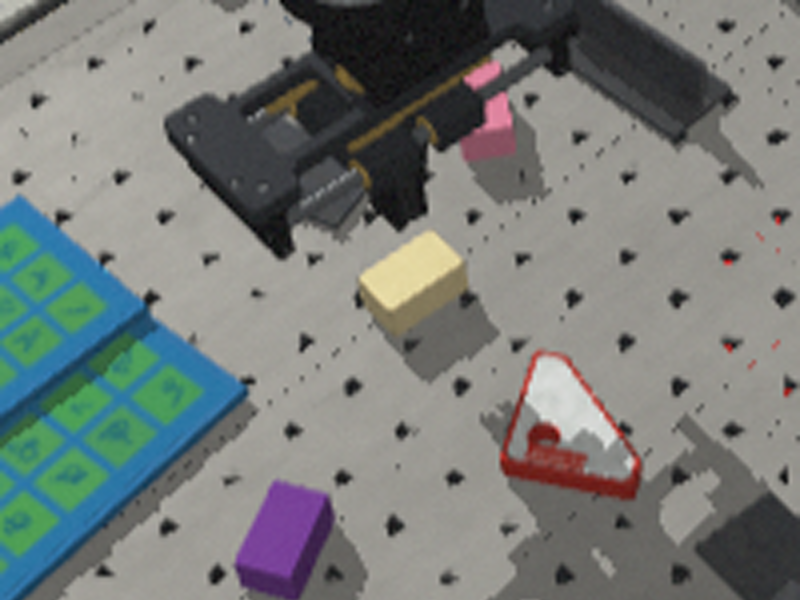

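The gripper closed on nothing. The bar still lies at about (412,275) in the crop, and the fingers are beside it at about (395,205). I'll compare the reported TCP with the picture before trying again.

```bash
python3 -c "
from mv import *
p,d=r.capture('scene');q,e=r.capture('top')
s=r.sense();T=s['tcp_pos'];print(T)
for n,im,(u0,v0) in (('scene',p,(150,160)),('top',q,(140,180))):
    c=cv2.resize(im[v0:v0+150,u0:u0+200],None,fx=4,fy=4,interpolation=cv2.INTER_CUBIC)
    for P,col in ((T,(0,0,255)),([T[0],T[1],0],(255,0,0)),([T[0],T[1],.1],(0,255,0)),([.4215,.2777,.025],(255,0,255))):
        k=proj(n,P)[0];k=((k-[u0,v0])+.5)*4-.5;cv2.circle(c,tuple(int(x) for x in k),4,col,-1)
    cv2.imwrite(f'pics/dbg_{n}.png',c)
W=cloud('top',e);W2=cloud('scene',d)
for N,w in(('top',W),('scene',W2)):
    m=(w[...,2]>.06)&(w[...,2]<.14)&(abs(w[...,0]-.42)<.15)&(abs(w[...,1]-.3)<.12);print(N,w[m].min(0),w[m].max(0),w[m].mean(0))
"
```

```text
[0.42161738 0.27926786 0.03139506]
top [0.33803623 0.24899843 0.13579718] [0.33803623 0.24899843 0.13579718] [0.33803623 0.24899843 0.13579718]
scene [0.33511656 0.25727768 0.06956844] [0.43624257 0.28885898 0.1399305 ] [0.41843681 0.26942927 0.09179045]
```

View pics/dbg_scene.png

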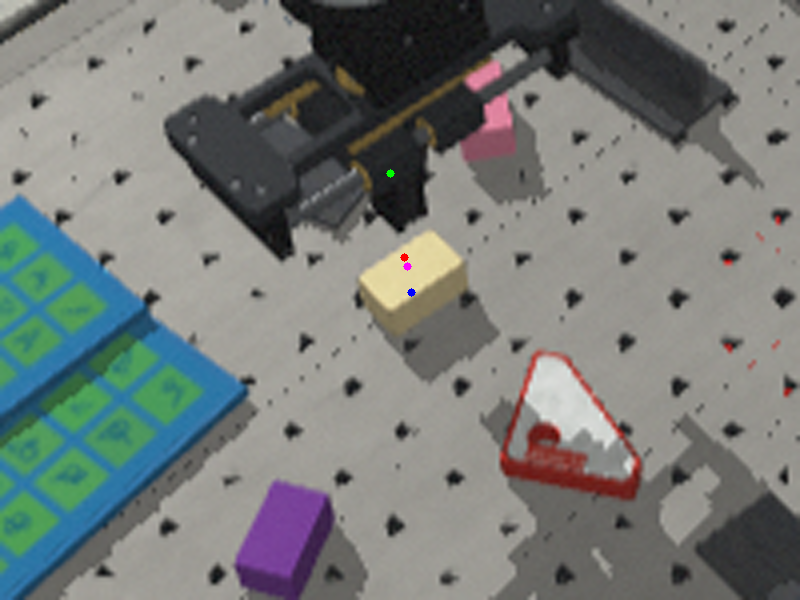

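View pics/dbg_top.png

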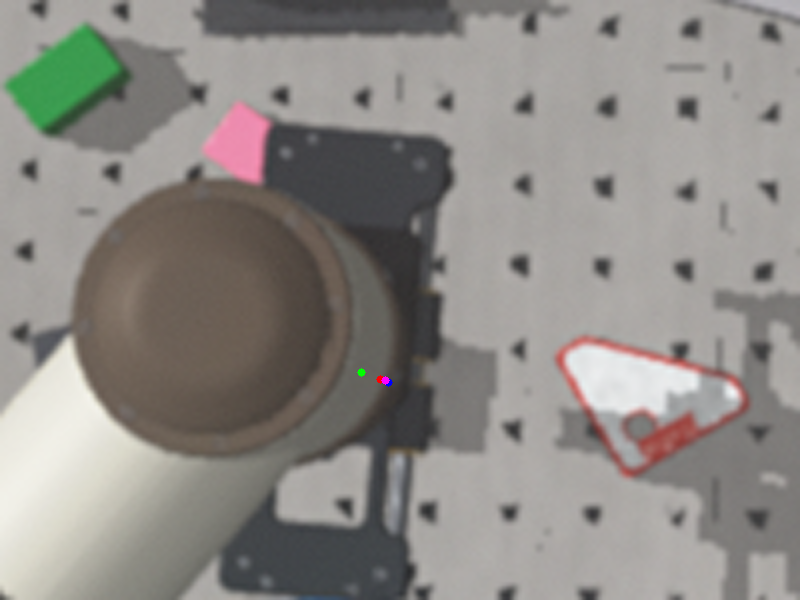

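```bash
python3 -c "
from mv import *
p,d=r.capture('scene');s=r.sense();print(s['tcp_pos'])
w=cloud('scene',d)
for y in range(170,245,6):
    u=250;v=160+y/4
    u=int(150+403/4);v=int(v);print(y,w[v,u].round(3),p[v,u])
"
```

```text
[0.42157952 0.27918229 0.03123528]
170 [0.402 0.239 0.155] [37 35 34]
176 [0.402 0.239 0.149] [39 35 35]
182 [0.42  0.268 0.105] [34 33 32]
188 [0.419 0.268 0.1  ] [29 28 27]
194 [ 0.042 -0.307  0.933] [36 35 33]
200 [0.417 0.266 0.094] [31 29 29]
206 [0.418 0.268 0.088] [25 27 23]
212 [0.417 0.269 0.082] [29 30 29]
218 [0.416 0.267 0.081] [21 21 19]
224 [0.415 0.267 0.076] [26 24 24]
230 [0.413 0.265 0.075] [21 17 14]
236 [0.442 0.311 0.001] [136 142 143]
242 [ 0.442  0.311 -0.002] [151 158 159]
```

```bash
python3 -c "
from mv import *
p,d=r.capture('scene')
cv2.imwrite('pics/z1.png',cv2.resize(p[150:240,180:310],None,fx=6,fy=6,interpolation=cv2.INTER_CUBIC))
w=cloud('scene',d)
zz=np.clip(w[150:240,180:310,2]/.2*255,0,255).astype(np.uint8)
cv2.imwrite('pics/z2.png',cv2.resize(cv2.applyColorMap(zz,cv2.COLORMAP_JET),None,fx=6,fy=6,interpolation=cv2.INTER_NEAREST))
"
```

```text
(no output)
```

View pics/z1.png

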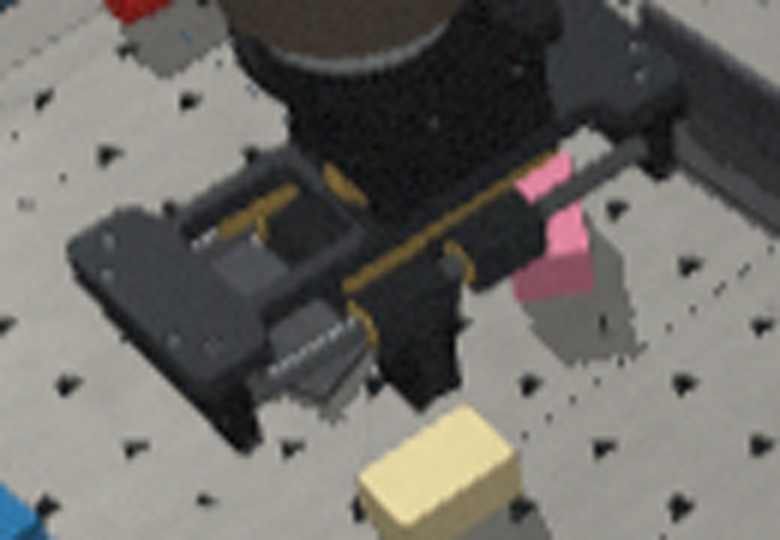

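View pics/z2.png

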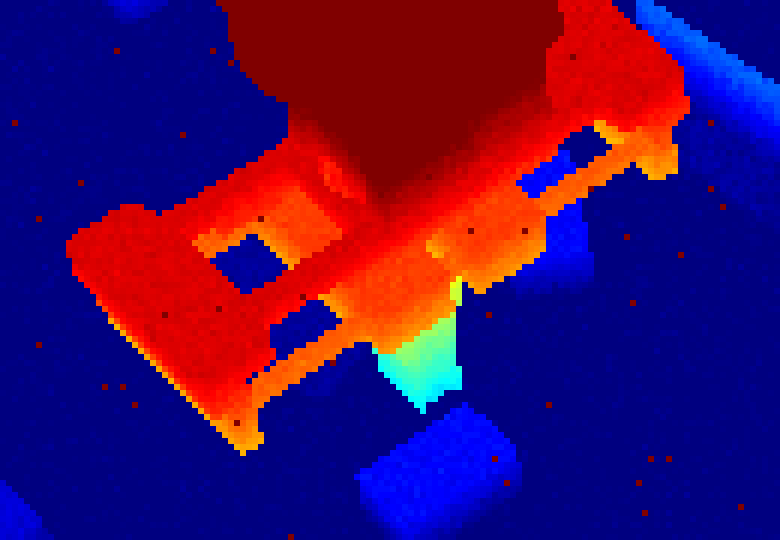

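```bash
python3 -c "
from mv import *
d=np.load('pics/scene0.npy');w=cloud('scene',d)
print(proj('scene',[.2516,.5714,.1834]),proj('top',[.2516,.5714,.1834]))
p=cv2.imread('pics/scene0.png');c=cv2.resize(p[0:150,0:130],None,fx=4,fy=4)
k=proj('scene',[.2516,.5714,.1834])[0]*4;cv2.circle(c,tuple(int(x) for x in k),4,(0,0,255),-1);cv2.imwrite('pics/init.png',c)
for v in range(80,145,5): print(v,[tuple(w[v,u].round(3)) for u in (40,50,55,60,70)])
print(r.sense())
"
```

```text
[[ 79.14081309 142.35182755]] [[ 31.72233312 372.90077218]]
80 [(np.float64(0.238), np.float64(0.561), np.float64(0.346)), (np.float64(0.251), np.float64(0.555), np.float64(0.341)), (np.float64(0.258), np.float64(0.552), np.float64(0.339)), (np.float64(0.265), np.float64(0.548), np.float64(0.338)), (np.float64(0.289), np.float64(0.578), np.float64(0.308))]
85 [(np.float64(0.234), np.float64(0.564), np.float64(0.335)), (np.float64(0.249), np.float64(0.561), np.float64(0.329)), (np.float64(0.253), np.float64(0.548), np.float64(0.334)), (np.float64(0.259), np.float64(0.539), np.float64(0.335)), (np.float64(0.28), np.float64(0.561), np.float64(0.311))]
90 [(np.float64(0.229), np.float64(0.554), np.float64(0.334)), (np.float64(0.242), np.float64(0.55), np.float64(0.328)), (np.float64(0.249), np.float64(0.548), np.float64(0.325)), (np.float64(0.273), np.float64(0.613), np.float64(0.274)), (np.float64(0.274), np.float64(0.552), np.float64(0.309))]
95 [(np.float64(0.224), np.float64(0.554), np.float64(0.326)), (np.float64(0.614), np.float64(2.185), np.float64(-0.851)), (np.float64(0.262), np
[... 2952 characters left out ...]
37e-03,
       -4.19566854e+01, -5.51988406e+01]), 'joint_velocities': array([ 0.12108698,  0.29244501,  0.05800747, -0.03490722, -0.04910598,
        0.07217476]), 'effort': array([ 2.33031795e-03, -3.25290334e+01,  1.34674644e+01,  3.03475991e+00,
       -4.19816177e-02, -4.51358699e-05]), 'tcp_pos': array([0.42157294, 0.27911567, 0.03112886]), 'ee_rot': array([[-4.07325865e-04, -9.98368432e-01,  5.70991021e-02],
       [-4.08876960e-04,  5.70992684e-02,  9.98368422e-01],
       [-9.99999833e-01,  3.83314774e-04, -4.31467858e-04]]), 'wrist_force': array([ 0.59981527, -0.0742684 ,  0.03712565]), 'moment': array([ 0.06819255, -0.02468854,  0.02097475]), 'gripper_width': 0.006073231846857017}
```

View pics/init.png

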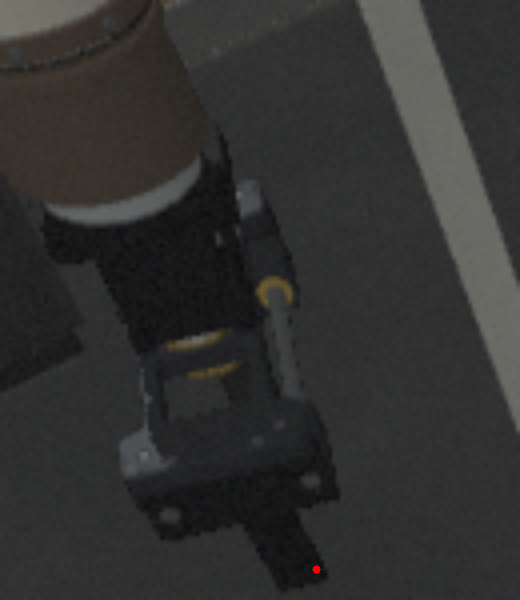

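```bash
python3 -c "
from mv import *
from scipy.optimize import least_squares
T=np.array([.4216,.2792,.0313])
px=np.array([[420,411],[461,386]])/6+[180,150]-.4
M=np.array([[-.015,-.0095,0],[.015,-.0095,0]])
f=lambda x:(proj('scene',T+M+x)-px).ravel()
s=least_squares(f,[0,0,.04]);print(s.x.round(4),s.fun.round(1))
K,R,t=cal('scene');print('cam',-R.T@t)
print(world('scene',px,.03),world('scene',px,.07),world('scene',px,.075))
"
```

```text
[ 0.2843  0.4254 -0.6073] [ 0.2  0.3 -0.2 -0.3]
cam [ 0.04199896 -0.30653579  0.93296326]
[[0.43050569 0.29377204 0.03      ]
 [0.44807655 0.2919459  0.03      ]] [[0.41329539 0.26717925 0.07      ]
 [0.43008789 0.265434   0.07      ]] [[0.41114411 0.26385515 0.075     ]
 [0.42783931 0.26212002 0.075     ]]
```

The shut fingers' tips show at z≈0.07 while the reported TCP z is 0.031. In x and y they agree. So the reported z reads about 40 mm low, and the start picture shows the same. I'll open, go down in steps and touch off on the table to find the true offset.

Call:
play_rows([
  [[0,0,0,0,0,0],[0,0,0,0,0,0],[0,0,0,0,0,0],[0,0,0,0,0,0],[0,0,0,0,0,0]],
], hand=1)

```text
time_s: 3.9
tcp_pos: [0.4217, 0.2793, 0.0314]
ee_rot: [[-0.0, -0.998, 0.057], [-0.0, 0.057, 0.998], [-1.0, 0.0, -0.0]]
wrist_force: [0.2, -0.9, 0.0]
gripper_width: 0.486
```

Call:
play_rows([
  [[0,0,0,0,0,0],[1.5,0,0,0,0,0],[3,0,0,0,0,0],[4.5,0,0,0,0,0],[4.5,0,0,0,0,0]],
], hand=1)

```text
time_s: 4.53
tcp_pos: [0.4209, 0.2784, -0.0152]
ee_rot: [[-0.002, -0.998, 0.057], [-0.003, 0.057, 0.998], [-1.0, 0.002, -0.003]]
wrist_force: [0.6, 0.2, 0.3]
gripper_width: 0.983
```

```bash
python3 -c "
from mv import *
to(.4215,.2777,.0,-3.5)
p,d=r.capture('scene')
cv2.imwrite('pics/z3.png',cv2.resize(p[150:260,180:310],None,fx=5,fy=5,interpolation=cv2.INTER_CUBIC))"
```

```text
t 4.53 p [ 0.4209  0.2784 -0.0152] yaw 176.7 w 0.983 F [0.6 0.2 0.3] j [ 52.  25. -30.  -0. -36. -55.]
-> shift cm [-1.52 -0.06 -0.07] turn [ 0.02 -0.02 -0.01]
```

View pics/z3.png

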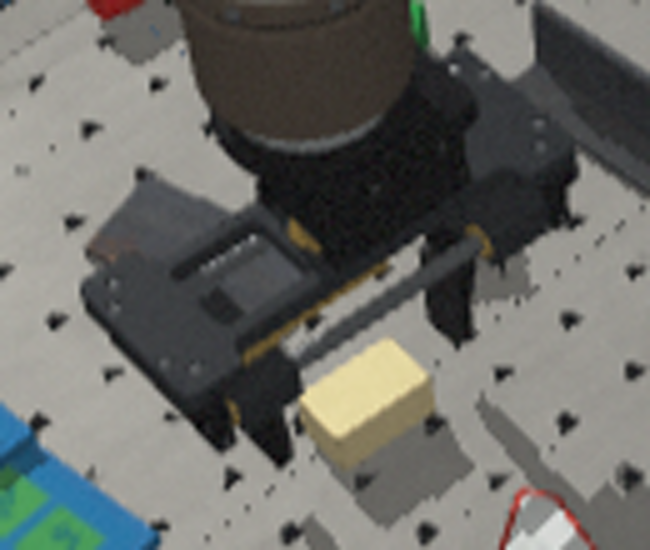

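Call:
play_rows([
  [[0.5,0,0,0,0,0],[1.0,0,0,0,0,0],[1.5,0,0,0,0,0],[1.5,0,0,0,0,0]],
])

```text
time_s: 5.08
tcp_pos: [0.4215, 0.2791, -0.029]
ee_rot: [[-0.001, -0.998, 0.057], [-0.001, 0.057, 0.998], [-1.0, 0.001, -0.001]]
wrist_force: [0.4, -0.4, 0.0]
gripper_width: 1.001
```

Call:
play_rows([
  [[0.1,0,0,0,0,0],[0.2,0,0,0,0,0],[0.3,0,0,0,0,0],[0.3,0,0,0,0,0],[0.3,0,0,0,0,0]],
])

```text
time_s: 5.7
tcp_pos: [0.4218, 0.2794, -0.0316]
ee_rot: [[0.0, -0.998, 0.057], [0.0, 0.057, 0.998], [-1.0, -0.0, 0.0]]
wrist_force: [0.2, -0.9, -0.2]
gripper_width: 0.999
```

```bash
python3 -c "
from mv import *
to(.4215,.2777,.0,-3.5)
p,d=r.capture('scene')
cv2.imwrite('pics/z4.png',cv2.resize(p[190:260,210:310],None,fx=8,fy=8,interpolation=cv2.INTER_CUBIC))"
```

```text
t 5.7 p [ 0.4218  0.2794 -0.0316] yaw 176.7 w 0.999 F [ 0.2 -0.9 -0.2] j [ 52.  26. -31.   0. -33. -55.]
-> shift cm [-3.16  0.02 -0.17] turn [0.02 0.   0.  ]
```

View pics/z4.png

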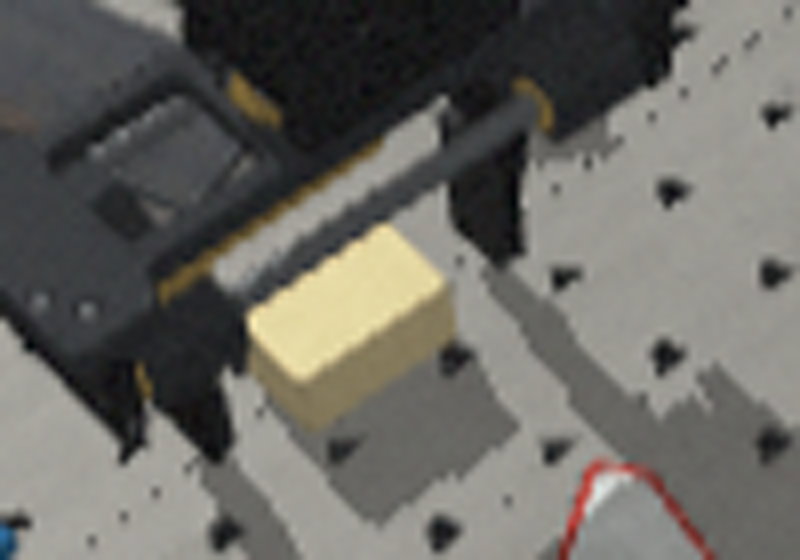

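Call:
play_rows([
  [[0.1,0,0,0,0,0],[0.2,0,0,0,0,0],[0.2,0,0,0,0,0]],
])

```text
time_s: 6.12
tcp_pos: [0.4217, 0.2792, -0.0338]
ee_rot: [[-0.0, -0.998, 0.057], [-0.0, 0.057, 0.998], [-1.0, 0.0, -0.0]]
wrist_force: [-0.6, 0.4, -0.0]
gripper_width: 1.0
```

Call:
play_rows([
  [[0.1,0,0,0,0,0],[0.2,0,0,0,0,0],[0.2,0,0,0,0,0]],
])

```text
time_s: 6.5
tcp_pos: [0.4217, 0.2793, -0.0358]
ee_rot: [[-0.0, -0.998, 0.057], [-0.0, 0.057, 0.998], [-1.0, 0.0, -0.0]]
wrist_force: [-0.2, -0.8, 0.3]
gripper_width: 1.003
```

Call:
play_rows([
  [[0.1,0,0,0,0,0],[0.1,0,0,0,0,0]],
])

```text
time_s: 6.75
tcp_pos: [0.4217, 0.2793, -0.0367]
ee_rot: [[-0.0, -0.998, 0.057], [-0.0, 0.057, 0.998], [-1.0, 0.0, -0.0]]
wrist_force: [0.3, -0.3, -1.1]
gripper_width: 1.001
```

Call:
play_rows([
  [[0.1,0,0,0,0,0],[0.1,0,0,0,0,0]],
])

```text
time_s: 7.0
tcp_pos: [0.4217, 0.2793, -0.0377]
ee_rot: [[-0.0, -0.998, 0.057], [-0.0, 0.057, 0.998], [-1.0, 0.0, -0.0]]
wrist_force: [-0.8, -0.7, 0.6]
gripper_width: 1.002
```

Call:
play_rows([
  [[0.1,0,0,0,0,0],[0.1,0,0,0,0,0]],
])

```text
time_s: 7.25
tcp_pos: [0.4218, 0.2794, -0.0378]
ee_rot: [[0.0, -0.998, 0.057], [-0.0, 0.057, 0.998], [-1.0, -0.0, -0.0]]
wrist_force: [-1.2, -0.9, 6.6]
gripper_width: 1.002
```

Contact came at a reported z of -0.0378 with 6.6 N, so the true tip z is the reported z plus 0.038. I'll raise 10 mm and grip the bar.

Call:
play_rows([
  [[-0.6,0,0,0,0,0],[-1.1,0,0,0,0,0],[-1.1,0,0,0,0,0]],
])

```text
time_s: 7.62
tcp_pos: [0.422, 0.2796, -0.0272]
ee_rot: [[0.001, -0.998, 0.057], [0.001, 0.057, 0.998], [-1.0, -0.001, 0.001]]
wrist_force: [-0.3, 0.5, 0.1]
gripper_width: 0.998
```

Call:
play_rows([
  [[0,0,0,0,0,0],[0,0,0,0,0,0],[0,0,0,0,0,0],[0,0,0,0,0,0],[0,0,0,0,0,0]],
], hand=0)

```text
time_s: 8.25
tcp_pos: [0.4216, 0.2793, -0.0277]
ee_rot: [[-0.0, -0.998, 0.057], [-0.0, 0.057, 0.998], [-1.0, 0.0, -0.0]]
wrist_force: [-0.1, 0.4, 0.2]
gripper_width: 0.571
```

Call:
play_rows([
  [[0,0,0,0,0,0],[0,0,0,0,0,0],[-1,0,0,0,0,0],[-2,0,0,0,0,0],[-3,0,0,0,0,0]],
])

```text
time_s: 8.88
tcp_pos: [0.4218, 0.2794, 0.0032]
ee_rot: [[0.0, -0.998, 0.057], [0.0, 0.057, 0.998], [-1.0, -0.0, 0.0]]
wrist_force: [0.8, 0.1, -2.8]
gripper_width: 0.572
```

```bash
sed -i 's/^def to(x,y,z,yaw):/OFF=.0378\ndef to(x,y,z,yaw):\n    z=z-OFF/' mv.py; python3 -c "
from mv import *
x,y=jig(0,1.6);print(x,y);to(x,y,.10,-13.5)"
```

```text
0.6370745986386847 0.03235553073254618
t 8.88 p [0.4218 0.2794 0.0032] yaw 176.7 w 0.572 F [ 0.8  0.1 -2.8] j [ 52.  23. -29.  -0. -38. -55.]
-> shift cm [ -5.91 -22.91 -23.43] turn [1.02 0.   0.  ]
```

Call:
play_rows([
  [[-4,-1,-1,0.1,0,0],[-5.9,-5.5,-5.6,0.3,0,0],[-5.9,-9.5,-9.7,0.5,0,0],[-5.9,-13.5,-13.8,0.7,0,0],[-5.9,-17,-17.4,0.9,0,0]],
])

```text
time_s: 9.5
tcp_pos: [0.5826, 0.0942, 0.062]
ee_rot: [[0.001, -0.977, 0.214], [0.0, 0.214, 0.977], [-1.0, -0.0, 0.001]]
wrist_force: [-0.2, 0.8, -3.5]
gripper_width: 0.565
```

```bash
python3 -c "
from mv import *
x,y=jig(0,1.6);to(x,y,.08,-13.5)"
```

```text
t 9.5 p [0.5826 0.0942 0.062 ] yaw 167.6 w 0.565 F [-0.2  0.8 -3.5] j [ 25.  25. -14.  -0. -51. -37.]
-> shift cm [ 1.98 -6.65 -4.87] turn [0.11 0.   0.  ]
```

Call:
play_rows([
  [[0,-3,-2.2,0.05,0,0],[1,-5,-3.7,0.1,0,0],[2,-6.2,-4.5,0.1,0,0],[2,-6.2,-4.5,0.1,0,0],[2,-6.2,-4.5,0.1,0,0]],
])

```text
time_s: 10.12
tcp_pos: [0.6321, 0.0394, 0.0415]
ee_rot: [[-0.0, -0.974, 0.229], [0.0, 0.229, 0.974], [-1.0, 0.0, -0.0]]
wrist_force: [-0.5, 0.4, -2.6]
gripper_width: 0.566
```

```bash
python3 -c "
from mv import *
x,y=jig(0,1.6);to(x,y,.065,-13.5)
p,d=r.capture('scene');cv2.imwrite('pics/z5.png',cv2.resize(p[170:320,330:480],None,fx=4,fy=4,interpolation=cv2.INTER_CUBIC))"
```

```text
t 10.12 p [0.6321 0.0394 0.0415] yaw 166.8 w 0.566 F [-0.5  0.4 -2.6] j [ 18.  30.  -8.  -0. -51. -31.]
-> shift cm [ 1.43 -0.65 -0.58] turn [ 0.03 -0.   -0.  ]
```

View pics/z5.png

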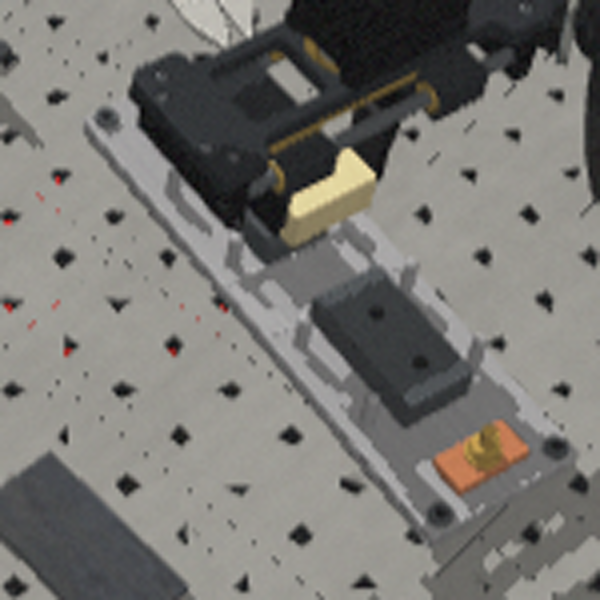

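Call:
play_rows([
  [[0,-0.4,-0.3,0.03,0,0],[0.5,-0.65,-0.6,0.03,0,0],[0.9,-0.65,-0.6,0.03,0,0],[0.9,-0.65,-0.6,0.03,0,0]],
])

```text
time_s: 10.68
tcp_pos: [0.6369, 0.0313, 0.0316]
ee_rot: [[-0.002, -0.972, 0.235], [-0.0, 0.235, 0.972], [-1.0, 0.002, -0.001]]
wrist_force: [-0.2, -0.6, -3.4]
gripper_width: 0.572
```

```bash
cat > ovl.py <<'E'
from mv import *
def ovp(n,im,c3,yaw,poly,u0,v0,s,col):
    a=np.radians(yaw);P=np.array(poly,float)/1000@np.array([[np.cos(a),np.sin(a)],[-np.sin(a),np.cos(a)]])+c3[:2]
    q=(proj(n,np.c_[P,np.full(len(P),c3[2])])-[u0,v0]+.5)*s-.5
    cv2.polylines(im,[np.round(q).astype(int)],True,col,1,cv2.LINE_AA)
R2=lambda a,b,y=0:[(-a,y-b),(a,y-b),(a,y+b),(-a,y+b)]
def crop(n,u0,v0,w,h,s):
    p,d=r.capture(n);return cv2.resize(p[v0:v0+h,u0:u0+w],None,fx=s,fy=s,interpolation=cv2.INTER_CUBIC),d
def jigov(n,im,u0,v0,s):
    c=lambda z:np.array([J[0]/1000,J[1]/1000,z])
    for y in(58.25,-58.25): ovp(n,im,c(.033),J[2],R2(20,39.75,y),u0,v0,s,(0,255,0))
    ovp(n,im,c(.012),J[2],R2(46,154),u0,v0,s,(0,255,255))
E
python3 -c "
from ovl import *
x,y=jig(0,1.6);to(x,y,.065,-13.5)
u0,v0,s=380,190,8
im,d=crop('scene',u0,v0,95,75,s)
t=r.sense();T=t['tcp_pos'];R=t['ee_rot']
b=T+R[:,2]*-.0016; b[2]=T[2]+OFF-.010+.025
yaw=np.degrees(np.arctan2(R[1,1],R[0,1]))
ovp('scene',im,b,yaw,R2(25,15),u0,v0,s,(0,0,255));jigov('scene',im,u0,v0,s)
cv2.imwrite('pics/z6.png',im)"
```

```text
t 10.68 p [0.6369 0.0313 0.0316] yaw 166.4 w 0.572 F [-0.2 -0.6 -3.4] j [ 17.  31.  -8.  -0. -51. -31.]
-> shift cm [0.44 0.01 0.11] turn [-0.01 -0.   -0.01]
```

View pics/z6.png

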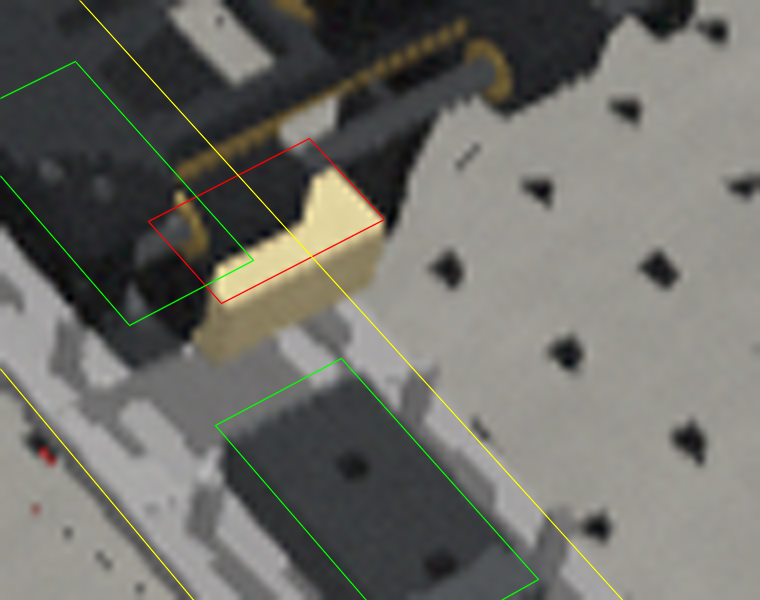

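The held bar matches its predicted outline and sits between the green rail outlines. Lowering in steps.

Call:
play_rows([
  [[0.8,0,0.05,0,0,0],[1.6,0,0.05,0,0,0],[2.4,0,0.05,0,0,0],[3.0,0,0.05,0,0,0],[3.0,0,0.05,0,0,0]],
])

```text
time_s: 11.35
tcp_pos: [0.6371, 0.0318, 0.0015]
ee_rot: [[-0.001, -0.972, 0.235], [-0.0, 0.235, 0.972], [-1.0, 0.001, -0.001]]
wrist_force: [0.1, -0.6, -3.7]
gripper_width: 0.572
```

Call:
play_rows([
  [[0.4,0,0,0,0,0],[0.8,0,0,0,0,0],[1.2,0,0,0,0,0],[1.5,0,0,0,0,0],[1.5,0,0,0,0,0]],
])

```text
time_s: 11.98
tcp_pos: [0.6374, 0.0319, -0.013]
ee_rot: [[-0.001, -0.972, 0.235], [-0.0, 0.235, 0.972], [-1.0, 0.001, -0.0]]
wrist_force: [-0.9, -0.1, -3.9]
gripper_width: 0.572
```

Call:
play_rows([
  [[0.2,0,0,0,0,0],[0.4,0,0,0,0,0],[0.5,0,0,0,0,0],[0.5,0,0,0,0,0]],
])

```text
time_s: 12.48
tcp_pos: [0.6376, 0.0319, -0.0177]
ee_rot: [[-0.0, -0.972, 0.235], [-0.0, 0.235, 0.972], [-1.0, 0.0, -0.0]]
wrist_force: [-0.4, 0.6, -3.9]
gripper_width: 0.575
```

Call:
play_rows([
  [[0.1,0,0,0,0,0],[0.1,0,0,0,0,0]],
])

```text
time_s: 12.72
tcp_pos: [0.6376, 0.032, -0.0187]
ee_rot: [[-0.0, -0.972, 0.235], [-0.0, 0.235, 0.972], [-1.0, 0.0, -0.0]]
wrist_force: [0.0, 0.1, -3.7]
gripper_width: 0.571
```

Call:
play_rows([
  [[0.1,0,0,0,0,0],[0.1,0,0,0,0,0]],
])

```text
time_s: 12.98
tcp_pos: [0.6377, 0.032, -0.0197]
ee_rot: [[0.0, -0.972, 0.235], [-0.0, 0.235, 0.972], [-1.0, -0.0, 0.0]]
wrist_force: [0.3, -0.4, -3.8]
gripper_width: 0.572
```

Call:
play_rows([
  [[0.1,0,0,0,0,0],[0.1,0,0,0,0,0]],
])

```text
time_s: 13.22
tcp_pos: [0.6377, 0.0319, -0.0197]
ee_rot: [[0.0, -0.972, 0.234], [-0.0, 0.234, 0.972], [-1.0, -0.0, -0.0]]
wrist_force: [-2.3, 0.3, 4.1]
gripper_width: 0.567
```

Call:
play_rows([
  [[0,0,0,0,0,0],[0,0,0,0,0,0]],
])

```text
time_s: 13.48
tcp_pos: [0.6377, 0.032, -0.0197]
ee_rot: [[0.0, -0.972, 0.234], [-0.0, 0.234, 0.972], [-1.0, -0.0, -0.0]]
wrist_force: [-2.9, 1.7, 5.7]
gripper_width: 0.568
```

Seated: contact came at -0.0197, exactly the pocket floor height. Release and rise.

Call:
play_rows([
  [[-0.1,0,0,0,0,0],[-0.1,0,0,0,0,0],[-0.1,0,0,0,0,0],[-0.1,0,0,0,0,0]],
], hand=0.8)

```text
time_s: 13.98
tcp_pos: [0.6377, 0.0319, -0.0199]
ee_rot: [[0.0, -0.972, 0.235], [-0.0, 0.235, 0.972], [-1.0, -0.0, -0.0]]
wrist_force: [-0.3, -0.4, -0.1]
gripper_width: 0.788
```

Call:
play_rows([
  [[-1.5,0,0,0,0,0],[-4,0,0,0,0,0],[-8,0,0,0,0,0],[-10,-3,4,0,0,0],[-10,2,8,0,0,0]],
])

```text
time_s: 14.6
tcp_pos: [0.6442, 0.1145, 0.0835]
ee_rot: [[0.01, -0.971, 0.237], [0.003, 0.237, 0.971], [-1.0, -0.009, 0.005]]
wrist_force: [0.1, 1.2, -1.3]
gripper_width: 0.801
```

```bash
python3 -c "
from ovl import *
to(.4287,.3956,.10,16.4)
u0,v0,s=380,190,8
im,d=crop('scene',u0,v0,95,75,s);w=cloud('scene',d)
x,y=jig(0,0);ovp('scene',im,np.array([x,y,.033]),J[2],R2(25,15),u0,v0,s,(0,0,255))
cv2.imwrite('pics/z7.png',im)
m=(np.hypot(w[...,0]-x,w[...,1]-y)<.009)&(w[...,2]>0);print(np.median(w[m],0),m.sum())"
```

```text
t 14.6 p [0.6442 0.1145 0.0835] yaw 166.3 w 0.801 F [ 0.1  1.2 -1.3] j [ 24.  29.  -3.   0. -57. -38.]
-> shift cm [ 1.99 27.62 22.19] turn [-3.01  0.01  0.06]
[0.6367951  0.03053224 0.03358136] 45
```

View pics/z7.png

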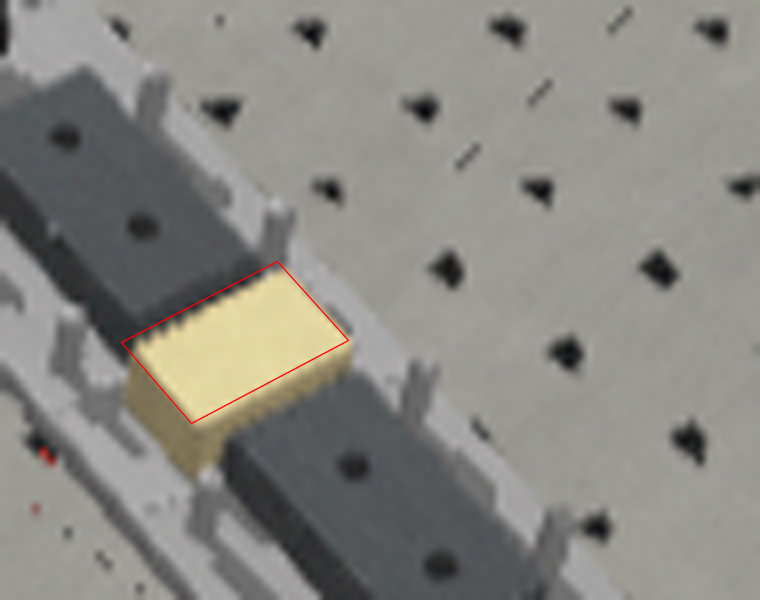

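The bar is seated: its top is at z≈0.033 and level with the rails. Now for strip A at (0.429,0.396).

Call:
play_rows([
  [[0,4,3.2,-0.4,0,0],[0,8.5,6.8,-1.0,0,0],[0,13,10.4,-1.5,0,0],[0,17.5,14,-2.0,0,0],[0,22,17.6,-2.5,0,0]],
], hand=1)

```text
time_s: 15.28
tcp_pos: [0.4643, 0.3373, 0.0816]
ee_rot: [[0.001, -0.979, -0.201], [0.001, -0.201, 0.979], [-1.0, -0.001, 0.001]]
wrist_force: [0.9, 0.7, 0.3]
gripper_width: 0.994
```

Call:
play_rows([
  [[0,0,0,0,0,0],[0,0,0,0,0,0]],
])

```text
time_s: 15.52
tcp_pos: [0.4653, 0.336, 0.0811]
ee_rot: [[0.001, -0.98, -0.199], [0.0, -0.199, 0.98], [-1.0, -0.001, 0.0]]
wrist_force: [-0.0, 0.2, 0.2]
gripper_width: 1.001
```

```bash
python3 -c "
from ovl import *
to(.4287,.3956,.06,16.4)"
```

```text
t 15.53 p [0.4653 0.336  0.0811] yaw -168.5 w 1.001 F [-0.   0.2  0.2] j [ 52.  23. -15.   0. -52. -41.]
-> shift cm [5.89 2.41 6.57] turn [-0.49  0.    0.  ]
```

Call:
play_rows([
  [[1.5,1.2,3,-0.25,0,0],[3,2.4,6.5,-0.5,0,0],[4.5,2.4,6.5,-0.5,0,0],[5.5,2.4,6.5,-0.5,0,0],[5.5,2.4,6.5,-0.5,0,0]],
])

```text
time_s: 16.15
tcp_pos: [0.4293, 0.3931, 0.0245]
ee_rot: [[-0.001, -0.96, -0.281], [-0.002, -0.281, 0.96], [-1.0, 0.002, -0.001]]
wrist_force: [0.7, -0.8, 0.7]
gripper_width: 1.005
```

```bash
python3 -c "
from ovl import *
to(.4287,.3956,.0015,16.4)
u0,v0,s=170,160,6
im,d=crop('scene',u0,v0,130,95,s)
ovp('scene',im,np.array([.4287,.3956,.005]),16.4,R2(25,50),u0,v0,s,(0,0,255))
cv2.imwrite('pics/z8.png',im)"
```

```text
t 16.15 p [0.4293 0.3931 0.0245] yaw -163.7 w 1.005 F [ 0.7 -0.8  0.7] j [ 58.  27. -17.  -0. -46. -42.]
-> shift cm [ 6.08 -0.02  0.27] turn [-0.01 -0.01 -0.01]
```

View pics/z8.png

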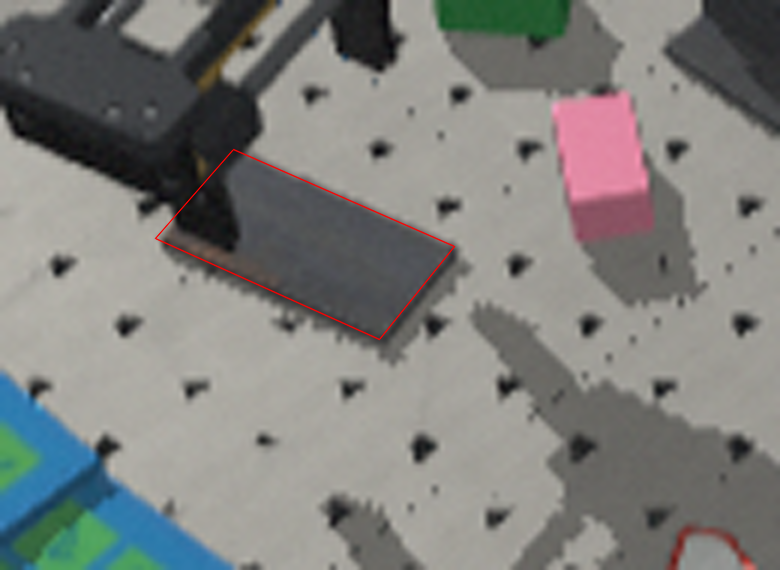

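Call:
play_rows([
  [[2,0,0.2,0,0,0],[4,0,0.2,0,0,0],[5.3,0,0.2,0,0,0],[5.9,0,0.2,0,0,0],[5.9,0,0.2,0,0,0]],
])

```text
time_s: 16.82
tcp_pos: [0.4286, 0.3967, -0.0336]
ee_rot: [[0.0, -0.959, -0.283], [-0.0, -0.283, 0.959], [-1.0, -0.0, -0.0]]
wrist_force: [0.7, 0.1, 0.6]
gripper_width: 0.999
```

Call:
play_rows([
  [[0.1,0,0,0,0,0],[0.1,0,0,0,0,0]],
])

```text
time_s: 17.08
tcp_pos: [0.4285, 0.3971, -0.0341]
ee_rot: [[0.001, -0.959, -0.283], [0.001, -0.283, 0.959], [-1.0, -0.001, 0.001]]
wrist_force: [-0.1, 0.1, 0.2]
gripper_width: 1.004
```

Call:
play_rows([
  [[0.2,0,-0.1,0,0,0],[0.2,0,-0.1,0,0,0],[0.2,0,-0.1,0,0,0]],
])

```text
time_s: 17.45
tcp_pos: [0.4286, 0.3958, -0.0366]
ee_rot: [[0.0, -0.959, -0.283], [0.0, -0.283, 0.959], [-1.0, -0.0, 0.0]]
wrist_force: [1.0, 0.3, -1.3]
gripper_width: 0.999
```

Call:
play_rows([
  [[0,0,0,0,0,0],[0,0,0,0,0,0],[0,0,0,0,0,0],[0,0,0,0,0,0],[0,0,0,0,0,0]],
], hand=0)

```text
time_s: 18.08
tcp_pos: [0.4287, 0.3959, -0.0366]
ee_rot: [[0.0, -0.959, -0.283], [0.0, -0.283, 0.959], [-1.0, -0.0, 0.0]]
wrist_force: [1.4, -0.2, -0.5]
gripper_width: 0.568
```

Call:
play_rows([
  [[0,0,0,0,0,0],[0,0,0,0,0,0],[-0.6,0,0,0,0,0],[-1.2,0,0,0,0,0],[-2,0,0,0,0,0]],
])

```text
time_s: 18.7
tcp_pos: [0.4285, 0.3956, -0.0163]
ee_rot: [[-0.0, -0.959, -0.283], [-0.0, -0.283, 0.959], [-1.0, 0.0, -0.0]]
wrist_force: [-0.1, -0.4, -1.7]
gripper_width: 0.567
```

```bash
python3 -c "
from ovl import *
x,y=jig(0,53);print(x,y);to(x,y,.09,-13.5)"
```

```text
0.6491085799064276 0.08232695551559208
t 18.7 p [ 0.4285  0.3956 -0.0163] yaw -163.6 w 0.567 F [-0.1 -0.4 -1.7] j [ 59.  30. -19.  -0. -41. -42.]
-> shift cm [ -6.85 -12.3  -36.29] turn [ 2.99 -0.   -0.  ]
```

Call:
play_rows([
  [[-4,0,-1,0,0,0],[-6.8,-1.5,-4.5,0.4,0,0],[-6.8,-3,-9,0.8,0,0],[-6.8,-4.6,-13.5,1.2,0,0],[-6.8,-6.2,-18.2,1.6,0,0]],
])

```text
time_s: 19.32
tcp_pos: [0.5403, 0.2377, 0.0521]
ee_rot: [[0.001, -1.0, -0.006], [0.001, -0.006, 1.0], [-1.0, -0.001, 0.001]]
wrist_force: [0.5, -0.0, -2.8]
gripper_width: 0.563
```

Call:
play_rows([
  [[0,-0.3,-4.5,0.3,0,0],[0,-0.6,-9,0.7,0,0],[0,-0.8,-13,1.0,0,0],[0,-0.8,-15,1.2,0,0],[0,-0.8,-15,1.2,0,0]],
])

```text
time_s: 19.95
tcp_pos: [0.5487, 0.0878, 0.0517]
ee_rot: [[0.0, -0.979, 0.202], [0.0, 0.202, 0.979], [-1.0, -0.0, 0.0]]
wrist_force: [0.1, -0.2, -2.1]
gripper_width: 0.563
```

```bash
python3 -c "
from ovl import *
x,y=jig(0,53);to(x,y,.09,-13.5)"
```

```text
t 19.95 p [0.5487 0.0878 0.0517] yaw 168.3 w 0.563 F [ 0.1 -0.2 -2.1] j [ 26.  23. -19.  -0. -48. -37.]
-> shift cm [-0.05 -9.95  1.49] turn [0.18 0.   0.  ]
```

Call:
play_rows([
  [[0,-3.5,0.5,0.1,0,0],[0,-7,1.0,0.18,0,0],[0,-9.5,1.5,0.18,0,0],[0,-9.95,1.5,0.18,0,0],[0,-9.95,1.5,0.18,0,0]],
])

```text
time_s: 20.58
tcp_pos: [0.6485, 0.0842, 0.0509]
ee_rot: [[-0.001, -0.973, 0.231], [-0.0, 0.231, 0.973], [-1.0, 0.001, -0.0]]
wrist_force: [-0.3, -0.2, -2.3]
gripper_width: 0.564
```

Call:
play_rows([
  [[0,0,0,0,0,0],[0,0,0,0,0,0]],
])

```text
time_s: 20.82
tcp_pos: [0.6486, 0.0838, 0.0517]
ee_rot: [[0.0, -0.973, 0.231], [0.0, 0.231, 0.973], [-1.0, 0.0, 0.0]]
wrist_force: [0.3, 0.1, -2.2]
gripper_width: 0.566
```

```bash
cat > held.py <<'E'
from ovl import *
import sys
def held(n,name,poly,dz,u0,v0,w,h,s,J=True,off=(0,0)):
    im,d=crop(n,u0,v0,w,h,s);t=r.sense();T=t['tcp_pos'].copy();R=t['ee_rot']
    T=T+R[:,1]*off[0]+R[:,2]*off[1];T[2]=t['tcp_pos'][2]+OFF+dz
    ovp(n,im,T,np.degrees(np.arctan2(R[1,1],R[0,1])),poly,u0,v0,s,(0,0,255))
    if J: jigov(n,im,u0,v0,s)
    cv2.imwrite(f'pics/{name}.png',im)
E
python3 -c "
from held import *
x,y=jig(0,53);to(x,y,.05,-13.5)
held('scene','h1',R2(25,50),.004,340,160,110,90,7)"
```

```text
t 20.82 p [0.6486 0.0838 0.0517] yaw 166.7 w 0.566 F [ 0.3  0.1 -2.2] j [ 22.  31.  -5.  -0. -54. -35.]
-> shift cm [ 3.95 -0.08 -0.13] turn [ 0.02  0.   -0.  ]
```

View pics/h1.png

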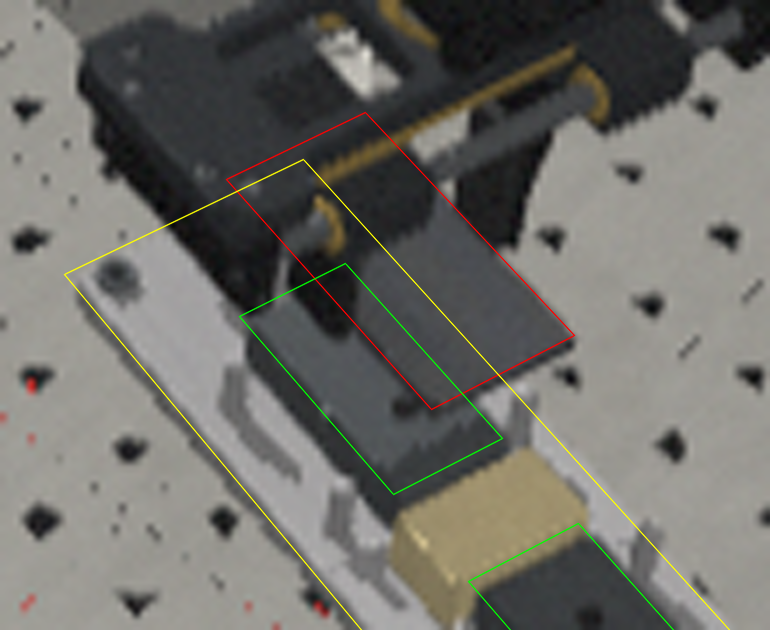

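Call:
play_rows([
  [[1,-0.1,-0.1,0,0,0],[2,-0.1,-0.1,0,0,0],[3,-0.1,-0.1,0,0,0],[4,-0.1,-0.1,0,0,0],[4,-0.1,-0.1,0,0,0]],
])

```text
time_s: 21.5
tcp_pos: [0.649, 0.0821, 0.0098]
ee_rot: [[-0.003, -0.973, 0.231], [-0.001, 0.231, 0.973], [-1.0, 0.002, -0.001]]
wrist_force: [-0.0, 0.9, -2.1]
gripper_width: 0.566
```

Call:
play_rows([
  [[0,0,0,0,0,0],[0,0,0,0,0,0]],
])

```text
time_s: 21.75
tcp_pos: [0.6504, 0.0825, 0.0119]
ee_rot: [[0.001, -0.973, 0.231], [0.0, 0.231, 0.973], [-1.0, -0.001, 0.001]]
wrist_force: [0.6, -0.0, -1.4]
gripper_width: 0.559
```

```bash
python3 -c "
from held import *
x,y=jig(0,53);to(x,y,.0342,-13.5)
held('scene','h2',R2(25,50),.004,340,160,110,90,7)"
```

```text
t 21.75 p [0.6504 0.0825 0.0119] yaw 166.6 w 0.559 F [ 0.6 -0.  -1.4] j [ 21.  34.  -7.   0. -50. -35.]
-> shift cm [ 1.55  0.12 -0.05] turn [0.01 0.   0.01]
```

View pics/h2.png

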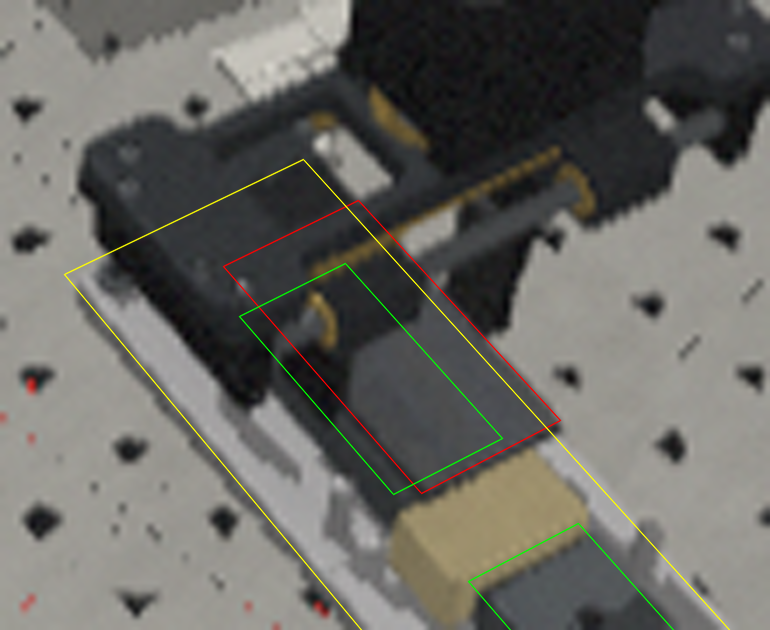

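Call:
play_rows([
  [[0.4,0.1,0,0,0,0],[0.8,0.1,0,0,0,0],[1.1,0.1,0,0,0,0],[1.3,0.1,0,0,0,0],[1.3,0.1,0,0,0,0]],
])

```text
time_s: 22.42
tcp_pos: [0.6489, 0.0826, -0.0019]
ee_rot: [[-0.0, -0.973, 0.231], [-0.0, 0.231, 0.973], [-1.0, 0.0, -0.0]]
wrist_force: [-0.0, -0.4, -2.3]
gripper_width: 0.563
```

Call:
play_rows([
  [[0.1,0,0,0,0,0],[0.1,0,0,0,0,0]],
])

```text
time_s: 22.68
tcp_pos: [0.649, 0.0826, -0.0026]
ee_rot: [[0.0, -0.973, 0.231], [0.0, 0.231, 0.973], [-1.0, -0.0, 0.0]]
wrist_force: [0.3, 0.4, -2.3]
gripper_width: 0.564
```

Call:
play_rows([
  [[0.1,0,0,0,0,0],[0.1,0,0,0,0,0]],
])

```text
time_s: 22.92
tcp_pos: [0.6491, 0.0827, -0.0036]
ee_rot: [[0.0, -0.973, 0.231], [0.0, 0.231, 0.973], [-1.0, -0.0, 0.0]]
wrist_force: [-1.1, -0.2, -0.5]
gripper_width: 0.565
```

Call:
play_rows([
  [[0,0,0,0,0,0],[0,0,0,0,0,0],[0,0,0,0,0,0],[0,0,0,0,0,0]],
], hand=0.8)

```text
time_s: 23.42
tcp_pos: [0.6491, 0.0826, -0.0035]
ee_rot: [[0.0, -0.973, 0.231], [0.0, 0.231, 0.973], [-1.0, -0.0, 0.0]]
wrist_force: [0.8, -0.3, -0.6]
gripper_width: 0.793
```

Call:
play_rows([
  [[-1.5,0,0,0,0,0],[-4,0,0,0,0,0],[-8,0,0,0,0,0],[-10,3,0,0,0,0],[-10,8,-4,0,0,0]],
])

```text
time_s: 24.05
tcp_pos: [0.5659, 0.0646, 0.0994]
ee_rot: [[0.007, -0.973, 0.229], [0.002, 0.229, 0.973], [-1.0, -0.007, 0.004]]
wrist_force: [-0.2, -0.2, -0.2]
gripper_width: 0.802
```

Call:
play_rows([
  [[0,5,0,0,0,0],[0,10,0,0,0,0],[0,10,0,0,0,0]],
], hand=1)

```text
time_s: 24.42
tcp_pos: [0.4632, 0.0858, 0.0977]
ee_rot: [[0.0, -0.973, 0.229], [0.001, 0.229, 0.973], [-1.0, -0.0, 0.001]]
wrist_force: [0.8, -0.0, -0.2]
gripper_width: 0.983
```

```bash
python3 -c "
from held import *
to(.436,.010,.10,-4.9)
for n,u0,v0,w,h,s in (('scene',340,180,140,110,5),('top',280,115,180,110,4)):
    im,d=crop(n,u0,v0,w,h,s)
    x,y=jig(0,52.5);ovp(n,im,np.array([x,y,.038]),J[2],R2(25,50),u0,v0,s,(0,0,255))
    cv2.imwrite(f'pics/p1{n}.png',im)
    W=cloud(n,d);m=(np.hypot(W[...,0]-x,W[...,1]-y)<.015);print(np.median(W[m],0))
"
```

```text
t 24.43 p [0.4632 0.0858 0.0977] yaw 166.8 w 0.983 F [ 0.8 -0.  -0.2] j [ 30.  12. -28.  -0. -50. -44.]
-> shift cm [ 3.54  0.91 -8.01] turn [-0.83  0.    0.  ]
[0.64916572 0.08172827 0.03850085]
[0.64954887 0.08182827 0.03869673]
```

View pics/p1scene.png

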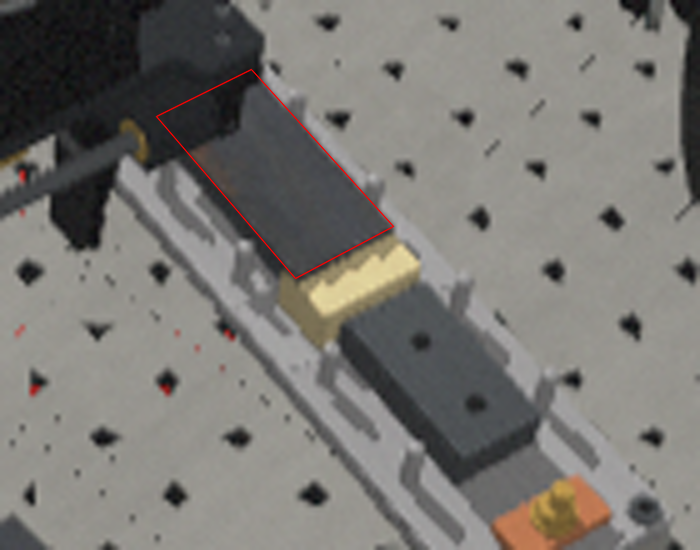

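View pics/p1top.png

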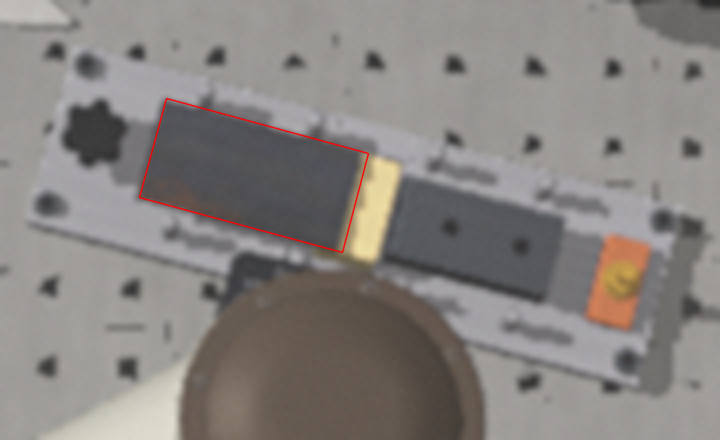

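Strip A lies flat (z=0.038) between the pins, and its inner end is over the bar. Now strip B at (0.436,0.010).

Call:
play_rows([
  [[0,0.3,-3,-0.3,0,0],[1,0.9,-6,-0.6,0,0],[3,0.9,-8,-0.8,0,0],[5,0.9,-8,-0.83,0,0],[5,0.9,-8,-0.83,0,0]],
])

```text
time_s: 25.15
tcp_pos: [0.4391, 0.0096, 0.0456]
ee_rot: [[-0.002, -0.996, 0.09], [-0.001, 0.09, 0.996], [-1.0, 0.002, -0.001]]
wrist_force: [-0.4, 0.3, 0.2]
gripper_width: 0.997
```

Call:
play_rows([
  [[0,0,0,0,0,0],[0,0,0,0,0,0]],
])

```text
time_s: 25.4
tcp_pos: [0.4399, 0.0107, 0.0472]
ee_rot: [[0.002, -0.996, 0.088], [0.001, 0.088, 0.996], [-1.0, -0.002, 0.001]]
wrist_force: [-0.0, 0.3, 0.1]
gripper_width: 0.997
```

```bash
python3 -c "
from held import *
to(.436,.010,.0012,-4.9)
n,u0,v0,w,h,s='scene',310,250,120,100,6
im,d=crop(n,u0,v0,w,h,s)
ovp(n,im,np.array([.436,.010,.005]),-4.9,R2(25,50),u0,v0,s,(0,0,255))
cv2.imwrite('pics/b1.png',im)
import meas
p,d=r.capture('top');cv2.imwrite('pics/top_b.png',p)
n,u0,v0,s='top',280,115,4
cv2.imwrite('pics/b2.png',cv2.resize(p[115:245,280:460],None,fx=4,fy=4,interpolation=cv2.INTER_CUBIC))
"
```

```text
t 25.4 p [0.4399 0.0107 0.0472] yaw 175.0 w 0.997 F [-0.   0.3  0.1] j [ 23.  14. -35.   0. -41. -28.]
-> shift cm [ 8.38  0.39 -0.11] turn [-0.01  0.    0.01]
```

View pics/b1.png

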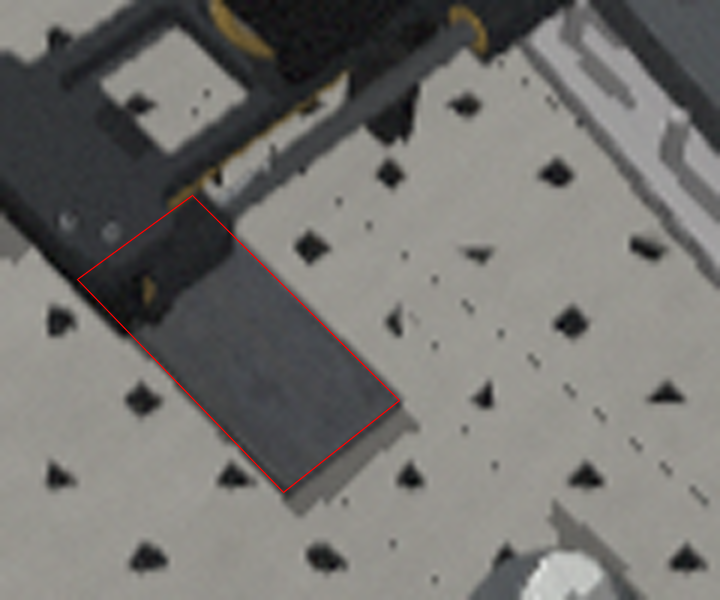

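View pics/b2.png

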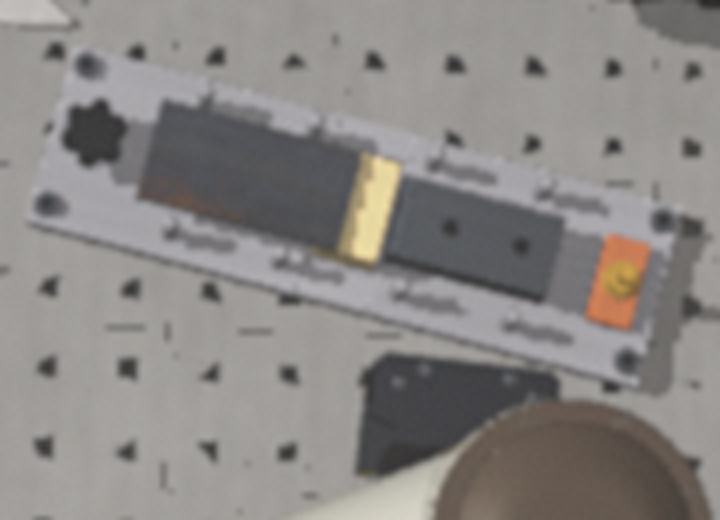

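```bash
cat > jf.py <<'E'
from ovl import *
def injig(P):
    a=np.radians(J[2]);d=np.atleast_2d(P)[:,:2]*1000-J[:2];return d@np.array([[np.cos(a),-np.sin(a)],[np.sin(a),np.cos(a)]])
E
python3 -c "
from jf import *
p=cv2.imread('pics/top_b.png').astype(int)
# profile along the jig y axis at x=0,+-15 using image sampled at z=.038
for x in(-15,0,15):
    ys=np.arange(-30,20,1.0);W=np.array([[*jig(x,y),.038] for y in ys]);q=proj('top',W).astype(np.float32)
    c=cv2.remap(p.astype(np.float32),q[None,:,0],q[None,:,1],cv2.INTER_LINEAR)[0]
    print(x,[(int(y),int(v[2]-v[0])) for y,v in zip(ys,c)][8:42])
s='scene'
pp,_=r.capture('scene')
for x in(-15,0,15):
    ys=np.arange(-30,20,1.0);W=np.array([[*jig(x,y),.038] for y in ys]);q=proj('scene',W).astype(np.float32)
    c=cv2.remap(pp.astype(np.float32),q[None,:,0],q[None,:,1],cv2.INTER_LINEAR)[0]
    print('scene',x,[(int(y),int(v[2]-v[0])) for y,v in zip(ys,c)][8:42])
"
```

```text
-15 [(-22, -8), (-21, -8), (-20, -8), (-19, -7), (-18, -4), (-17, 2), (-16, 15), (-15, 34), (-14, 50), (-13, 64), (-12, 70), (-11, 71), (-10, 70), (-9, 70), (-8, 70), (-7, 69), (-6, 70), (-5, 70), (-4, 70), (-3, 71), (-2, 65), (-1, 57), (0, 53), (1, 51), (2, 47), (3, 44), (4, 33), (5, 22), (6, 11), (7, 1), (8, -1), (9, -2), (10, -3), (11, -3)]
0 [(-22, -7), (-21, -7), (-20, -7), (-19, -7), (-18, -4), (-17, 2), (-16, 17), (-15, 36), (-14, 52), (-13, 67), (-12, 71), (-11, 72), (-10, 70), (-9, 69), (-8, 69), (-7, 70), (-6, 71), (-5, 71), (-4, 72), (-3, 71), (-2, 65), (-1, 57), (0, 54), (1, 51), (2, 48), (3, 45), (4, 35), (5, 24), (6, 11), (7, 0), (8, -4), (9, -7), (10, -6), (11, -5)]
15 [(-22, -6), (-21, -7), (-20, -7), (-19, -7), (-18, -3), (-17, 2), (-16, 17), (-15, 37), (-14, 53), (-13, 67), (-12, 71), (-11, 71), (-10, 70), (-9, 70), (-8, 70), (-7, 70), (-6, 70), (-5, 70), (-4, 69), (-3, 67), (-2, 61), (-1, 54), (0, 52), (1, 50), (2, 48), (3, 45), (4, 35), (5, 23), (6, 10), (7, 0), (8, -3), (9, -6), (10, -6), (11, -6)]
scene -15 [(-22, 34), (-21, 25), (-20, 13), (-19, 4), (-18, -1), 
[... 290 characters left out ...]
ene 0 [(-22, 41), (-21, 45), (-20, 53), (-19, 59), (-18, 64), (-17, 65), (-16, 65), (-15, 65), (-14, 66), (-13, 66), (-12, 66), (-11, 67), (-10, 67), (-9, 60), (-8, 48), (-7, 33), (-6, 23), (-5, 18), (-4, 15), (-3, 12), (-2, 10), (-1, 5), (0, 0), (1, -4), (2, -4), (3, -5), (4, -6), (5, -7), (6, -6), (7, -4), (8, -3), (9, -4), (10, -4), (11, -3)]
scene 15 [(-22, 41), (-21, 46), (-20, 51), (-19, 59), (-18, 64), (-17, 67), (-16, 67), (-15, 67), (-14, 67), (-13, 67), (-12, 67), (-11, 67), (-10, 67), (-9, 65), (-8, 59), (-7, 50), (-6, 47), (-5, 47), (-4, 47), (-3, 45), (-2, 43), (-1, 40), (0, 28), (1, 10), (2, -2), (3, -3), (4, -4), (5, -4), (6, -4), (7, -4), (8, -4), (9, -4), (10, -6), (11, -6)]
```

Call:
play_rows([
  [[2.5,0.4,-0.1,0,0,0],[5,0.4,-0.1,0,0,0],[7,0.4,-0.1,0,0,0],[8.0,0.4,-0.1,0,0,0],[8.1,0.4,-0.1,0,0,0]],
])

```text
time_s: 26.18
tcp_pos: [0.4346, 0.0096, -0.0348]
ee_rot: [[-0.001, -0.996, 0.088], [-0.0, 0.088, 0.996], [-1.0, 0.001, -0.0]]
wrist_force: [0.8, 0.4, 0.2]
gripper_width: 0.998
```

Call:
play_rows([
  [[0,0,0,0,0,0],[0,0,0,0,0,0]],
])

```text
time_s: 26.42
tcp_pos: [0.4353, 0.0098, -0.034]
ee_rot: [[0.002, -0.996, 0.088], [0.001, 0.088, 0.996], [-1.0, -0.002, 0.001]]
wrist_force: [-1.0, -0.6, 0.7]
gripper_width: 0.998
```

```bash
python3 -c "
from held import *
to(.436,.010,.0012,-4.9)"
```

```text
t 26.43 p [ 0.4353  0.0098 -0.034 ] yaw 174.9 w 0.998 F [-1.  -0.6  0.7] j [ 23.  22. -41.   0. -27. -28.]
-> shift cm [ 0.26 -0.07  0.03] turn [-0.02  0.    0.01]
```

Call:
play_rows([
  [[0.15,0,0,0,0,0],[0.25,0,0,0,0,0],[0.25,0,0,0,0,0]],
])

```text
time_s: 26.8
tcp_pos: [0.4346, 0.0095, -0.0372]
ee_rot: [[-0.0, -0.996, 0.088], [-0.0, 0.088, 0.996], [-1.0, 0.0, -0.0]]
wrist_force: [-0.3, -0.8, -0.3]
gripper_width: 1.001
```

Call:
play_rows([
  [[0,0,0,0,0,0],[0,0,0,0,0,0],[0,0,0,0,0,0],[0,0,0,0,0,0],[0,0,0,0,0,0]],
], hand=0)

```text
time_s: 27.42
tcp_pos: [0.435, 0.0097, -0.0371]
ee_rot: [[0.001, -0.996, 0.088], [0.0, 0.088, 0.996], [-1.0, -0.001, 0.0]]
wrist_force: [0.7, 0.7, -0.7]
gripper_width: 0.568
```

Call:
play_rows([
  [[0,0,0,0,0,0],[0,0,0,0,0,0],[-0.6,0,0,0,0,0],[-1.2,0,0,0,0,0],[-2,0,0,0,0,0]],
])

```text
time_s: 28.05
tcp_pos: [0.4344, 0.0095, -0.0167]
ee_rot: [[-0.0, -0.996, 0.088], [-0.0, 0.088, 0.996], [-1.0, 0.0, -0.0]]
wrist_force: [-0.4, 0.2, -1.5]
gripper_width: 0.566
```

```bash
python3 -c "
from held import *
x,y=jig(0,-52.5);print(x,y);to(x,y,.09,-13.5)"
```

```text
0.6244084821681615 -0.020240852161671395
t 28.05 p [ 0.4344  0.0095 -0.0167] yaw 174.9 w 0.566 F [-0.4  0.2 -1.5] j [ 23.  20. -40.  -0. -30. -28.]
-> shift cm [ -6.9  -19.19  -1.28] turn [ 0.84 -0.   -0.  ]
```

Call:
play_rows([
  [[-4,-0.5,0,0,0,0],[-6.9,-5,-0.3,0.2,0,0],[-6.9,-10,-0.6,0.45,0,0],[-6.9,-15,-1,0.7,0,0],[-6.9,-19,-1.3,0.84,0,0]],
])

```text
time_s: 28.68
tcp_pos: [0.6243, -0.0206, 0.0523]
ee_rot: [[0.0, -0.972, 0.234], [0.0, 0.234, 0.972], [-1.0, -0.0, 0.0]]
wrist_force: [-0.1, -0.3, -1.3]
gripper_width: 0.571
```

Call:
play_rows([
  [[0,0,0,0,0,0],[0,0,0,0,0,0],[0,0,0,0,0,0]],
])

```text
time_s: 29.05
tcp_pos: [0.6216, -0.02, 0.052]
ee_rot: [[-0.001, -0.973, 0.233], [0.0, 0.233, 0.973], [-1.0, 0.001, -0.0]]
wrist_force: [0.4, 0.1, -1.4]
gripper_width: 0.564
```

```bash
python3 -c "
from held import *
x,y=jig(0,-52.5);to(x,y,.055,-13.5)
held('scene','h3',R2(25,50),.004,350,180,120,100,6)"
```

```text
t 29.05 p [ 0.6216 -0.02    0.052 ] yaw 166.6 w 0.564 F [ 0.4  0.1 -1.4] j [ 13.  28. -10.  -0. -52. -26.]
-> shift cm [ 3.48 -0.28  0.05] turn [ 0.01 -0.   -0.  ]
```

View pics/h3.png

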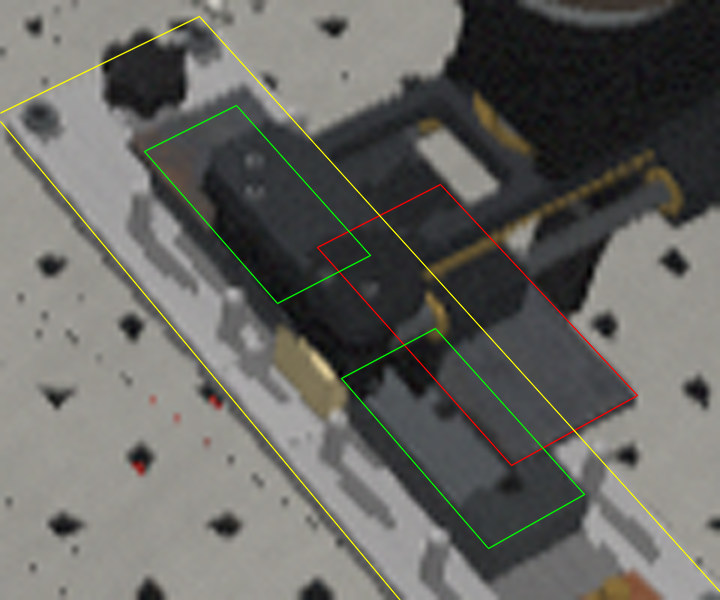

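Call:
play_rows([
  [[1,-0.2,0.05,0,0,0],[2,-0.3,0.05,0,0,0],[3,-0.3,0.05,0,0,0],[3.5,-0.3,0.05,0,0,0],[3.5,-0.3,0.05,0,0,0]],
])

```text
time_s: 29.72
tcp_pos: [0.6254, -0.0205, 0.0161]
ee_rot: [[-0.001, -0.973, 0.233], [-0.0, 0.233, 0.973], [-1.0, 0.001, -0.001]]
wrist_force: [-0.5, -0.5, -1.8]
gripper_width: 0.565
```

Call:
play_rows([
  [[0,0,0,0,0,0],[0,0,0,0,0,0]],
])

```text
time_s: 29.98
tcp_pos: [0.6262, -0.0203, 0.0173]
ee_rot: [[0.001, -0.973, 0.233], [0.0, 0.233, 0.973], [-1.0, -0.001, 0.0]]
wrist_force: [-0.0, 0.3, -1.3]
gripper_width: 0.564
```

```bash
python3 -c "
from held import *
x,y=jig(0,-52.5);to(x,y,.0342,-13.5)
held('scene','h4',R2(25,50),.004,350,180,120,100,6)"
```

```text
t 29.98 p [ 0.6262 -0.0203  0.0173] yaw 166.5 w 0.564 F [-0.   0.3 -1.3] j [ 13.  31. -11.   0. -48. -26.]
-> shift cm [ 2.09  0.17 -0.03] turn [0. 0. 0.]
```

View pics/h4.png

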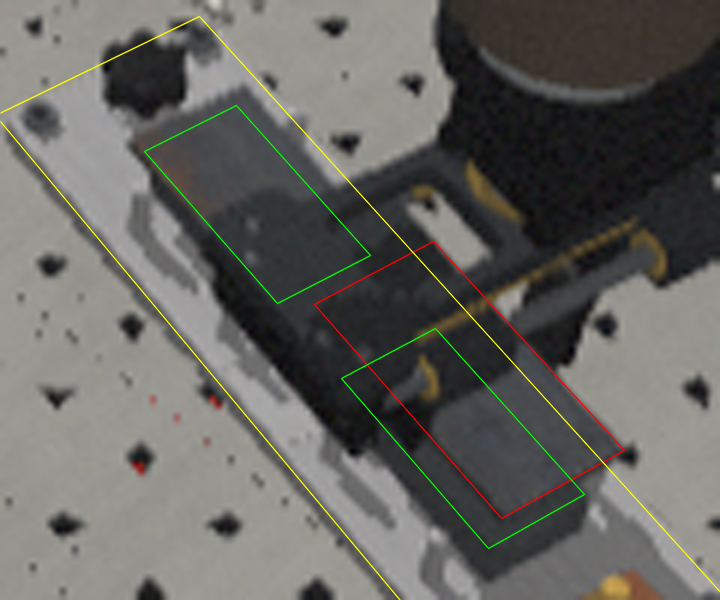

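Call:
play_rows([
  [[0.5,0.15,0,0,0,0],[1.0,0.15,0,0,0,0],[1.5,0.15,0,0,0,0],[1.8,0.15,0,0,0,0],[1.8,0.15,0,0,0,0]],
])

```text
time_s: 30.65
tcp_pos: [0.6242, -0.0201, -0.0016]
ee_rot: [[-0.001, -0.973, 0.233], [-0.0, 0.233, 0.973], [-1.0, 0.001, -0.0]]
wrist_force: [0.6, -0.6, -2.3]
gripper_width: 0.563
```

Call:
play_rows([
  [[0.1,0,0,0,0,0],[0.1,0,0,0,0,0]],
])

```text
time_s: 30.9
tcp_pos: [0.6244, -0.02, -0.0021]
ee_rot: [[0.0, -0.973, 0.233], [0.0, 0.233, 0.973], [-1.0, -0.0, 0.0]]
wrist_force: [-0.1, -0.1, -1.5]
gripper_width: 0.565
```

Call:
play_rows([
  [[0.1,0,0,0,0,0],[0.1,0,0,0,0,0]],
])

```text
time_s: 31.15
tcp_pos: [0.6243, -0.02, -0.0031]
ee_rot: [[-0.0, -0.973, 0.233], [0.0, 0.233, 0.973], [-1.0, 0.0, 0.0]]
wrist_force: [-0.4, 0.6, -1.6]
gripper_width: 0.568
```

```bash
python3 -c "
from held import *
x,y=jig(0,-52.5);to(x,y,.0342,-13.5)"
```

```text
t 31.15 p [ 0.6243 -0.02   -0.0031] yaw 166.5 w 0.568 F [-0.4  0.6 -1.6] j [ 13.  32. -12.  -0. -45. -26.]
-> shift cm [ 0.05 -0.01 -0.02] turn [ 0.  0. -0.]
```

Call:
play_rows([
  [[0.1,0,0,0,0,0],[0.1,0,0,0,0,0]],
])

```text
time_s: 31.4
tcp_pos: [0.6245, -0.02, -0.004]
ee_rot: [[0.0, -0.973, 0.233], [-0.0, 0.233, 0.973], [-1.0, -0.0, 0.0]]
wrist_force: [-0.6, -0.1, -1.9]
gripper_width: 0.566
```

Call:
play_rows([
  [[0,0,0,0,0,0],[0,0,0,0,0,0],[0,0,0,0,0,0],[0,0,0,0,0,0]],
], hand=0.8)

```text
time_s: 31.9
tcp_pos: [0.6244, -0.02, -0.0041]
ee_rot: [[0.0, -0.973, 0.233], [0.0, 0.233, 0.973], [-1.0, -0.0, 0.0]]
wrist_force: [-0.4, 0.2, -0.5]
gripper_width: 0.794
```

Call:
play_rows([
  [[-1.5,0,0,0,0,0],[-4,0,0,0,0,0],[-8,0,0,0,0,0],[-10,4,0,0,0,0],[-10,8,-4,0,0,0]],
])

```text
time_s: 32.52
tcp_pos: [0.5391, -0.039, 0.0989]
ee_rot: [[0.007, -0.973, 0.23], [0.001, 0.23, 0.973], [-1.0, -0.006, 0.002]]
wrist_force: [0.1, -0.4, -0.4]
gripper_width: 0.799
```

Call:
play_rows([
  [[0,4,-4,0,0,0],[0,8,-8,0,0,0],[0,8,-8,0,0,0],[0,8,-8,0,0,0]],
])

```text
time_s: 33.02
tcp_pos: [0.4421, -0.0995, 0.0972]
ee_rot: [[0.003, -0.973, 0.233], [-0.0, 0.233, 0.973], [-1.0, -0.003, 0.001]]
wrist_force: [0.5, -0.0, 0.2]
gripper_width: 0.799
```

```bash
python3 -c "
from jf import *
to(.4242,-.1271,.12,-13.5)
for n,u0,v0,w,h,s in (('scene',350,180,120,100,6),('top',280,115,180,110,4)):
    p,d=r.capture(n);im=cv2.resize(p[v0:v0+h,u0:u0+w],None,fx=s,fy=s,interpolation=cv2.INTER_CUBIC);cv2.imwrite(f'pics/q1{n}.png',im);cv2.imwrite(f'pics/q1{n}_raw.png',p)
    for x in(-15,-8,0,8,15):
        ys=np.arange(-12,12,1.0);W=np.array([[*jig(x,y),.038] for y in ys]);q=proj(n,W).astype(np.float32)
        c=cv2.remap(p.astype(np.float32),q[None,:,0],q[None,:,1],cv2.INTER_LINEAR)[0]
        print(n,x,[(int(y),int(v[2]-v[0])) for y,v in zip(ys,c)])
    W=cloud(n,d)
    for yy in(80,52,20,-20,-52,-80):
        a,b=jig(0,yy);m=np.hypot(W[...,0]-a,W[...,1]-b)<.008;print(yy,np.median(W[m][:,2]).round(4),end=' ')
"
```

```text
t 33.02 p [ 0.4421 -0.0995  0.0972] yaw 166.5 w 0.799 F [ 0.5 -0.   0.2] j [  8.  10. -30.   0. -49. -21.]
-> shift cm [ 1.49  1.11 -3.1 ] turn [0.   0.   0.02]
scene -15 [(-12, 11), (-11, 11), (-10, 12), (-9, 13), (-8, 12), (-7, 12), (-6, 11), (-5, 12), (-4, 12), (-3, 12), (-2, 11), (-1, 11), (0, 11), (1, 10), (2, 9), (3, 9), (4, 10), (5, 11), (6, 12), (7, 12), (8, 13), (9, 12), (10, 11), (11, 11)]
scene -8 [(-12, 12), (-11, 12), (-10, 11), (-9, 11), (-8, 11), (-7, 13), (-6, 14), (-5, 14), (-4, 13), (-3, 13), (-2, 14), (-1, 14), (0, 12), (1, 11), (2, 12), (3, 13), (4, 13), (5, 12), (6, 13), (7, 15), (8, 14), (9, 14), (10, 15), (11, 14)]
scene 0 [(-12, 12), (-11, 12), (-10, 12), (-9, 12), (-8, 12), (-7, 11), (-6, 11), (-5, 11), (-4, 12), (-3, 12), (-2, 12), (-1, 11), (0, 11), (1, 11), (2, 12), (3, 12), (4, 12), (5, 12), (6, 12), (7, 12), (8, 11), (9, 11), (10, 13), (11, 14)]
scene 8 [(-12, 9), (-11, 11), (-10, 13), (-9, 15), (-8, 15), (-7, 14), (-6, 14), (-5, 13), (-4, 14), (-3, 15), (-2, 15), (-1, 14), (0, 13), (1, 13), (2, 12), (3, 11), (4, 11), (5, 11), (6, 11), (7, 10), (8, 10), 
[... 891 characters left out ...]
, -3), (-2, 5), (-1, 15), (0, 25), (1, 37), (2, 41), (3, 43), (4, 34), (5, 24), (6, 11), (7, 0), (8, -4), (9, -7), (10, -6), (11, -6)]
top 8 [(-12, -4), (-11, -3), (-10, -4), (-9, -4), (-8, -4), (-7, -3), (-6, -3), (-5, -3), (-4, -3), (-3, -3), (-2, 3), (-1, 12), (0, 24), (1, 36), (2, 40), (3, 41), (4, 32), (5, 20), (6, 8), (7, -2), (8, -6), (9, -8), (10, -7), (11, -6)]
top 15 [(-12, -6), (-11, -6), (-10, -6), (-9, -6), (-8, -7), (-7, -7), (-6, -8), (-5, -8), (-4, -8), (-3, -7), (-2, 0), (-1, 10), (0, 23), (1, 36), (2, 41), (3, 44), (4, 34), (5, 23), (6, 10), (7, -1), (8, -5), (9, -7), (10, -6), (11, -5)]
80 0.0388 52 0.039 20 0.0387 -20 0.0389 -52 0.0383 -80 0.0389
  return _methods._mean(a, axis=axis, dtype=dtype,
  ret = ret.dtype.type(ret / rcount)
```

View pics/q1scene.png

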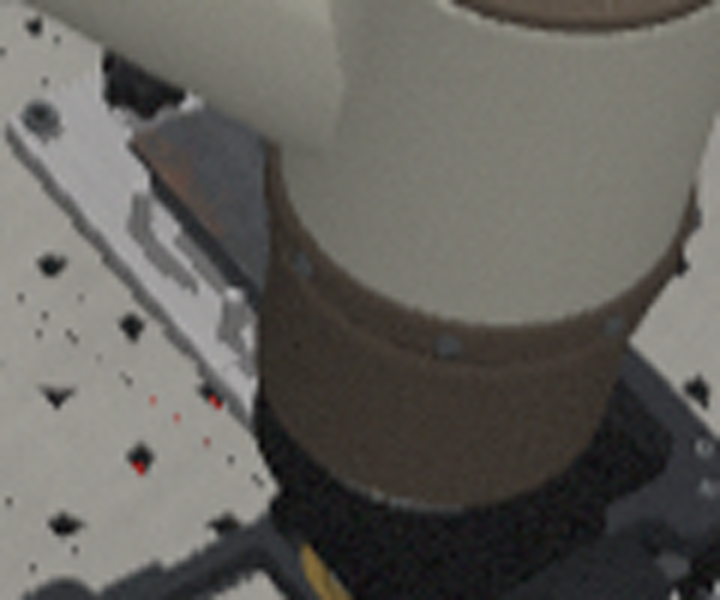

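View pics/q1top.png

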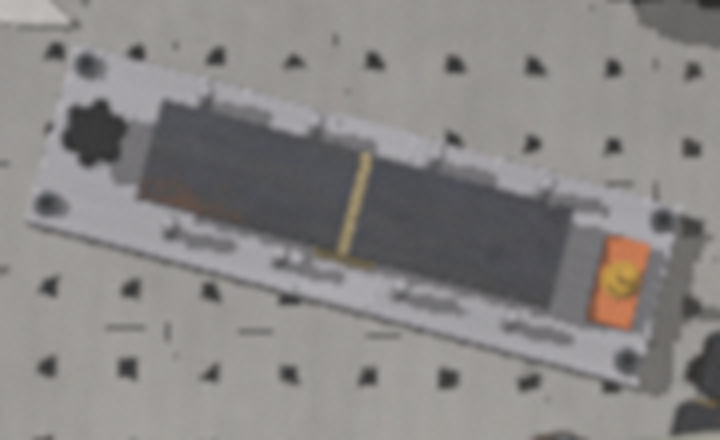

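Both strips lie flat (z≈0.0385). The edges of the gap in the top view are at jig y≈0 and +5, so the root gap is about 5 mm, parallel, over the middle of the bar. Now I'll locate the weight's knob.

```bash
python3 -c "
from jf import *
th=np.linspace(0,6.28,40)
ims=[]
for n,u0,v0 in (('scene',375,330),('top',425,255)):
    p=cv2.imread(f'pics/{n}0.png');s=10;im=cv2.resize(p[v0:v0+50,u0:u0+50],None,fx=s,fy=s,interpolation=cv2.INTER_CUBIC)
    im=im[:,:390] if 0 else im
    for z,rr,col in((.053,14,(0,0,255)),(.028,28,(0,255,0))): ovp(n,im,np.array([.4242,-.1271,z]),0,np.c_[rr*np.cos(th),rr*np.sin(th)],u0,v0,s,col)
    ims.append(cv2.resize(im,(400,400)))
    m=(p[v0:v0+50,u0:u0+50].astype(int).sum(2)>450)
    n_,l,st,ce=cv2.connectedComponentsWithStats(m.astype(np.uint8));
    for k in range(1,n_):
        if 20<st[k,4]<400: print(n,ce[k]+[u0,v0],st[k,4],world(n,ce[k]+[u0,v0],.053))
cv2.imwrite('pics/w1.png',np.hstack(ims))
d=np.load('pics/scene0.npy');W=cloud('scene',d);m=(W[...,2]>.05)&(W[...,2]<.06)&(np.hypot(W[...,0]-.424,W[...,1]+.127)<.03);print(W[m].mean(0),W[m].min(0),W[m].max(0))
d=np.load('pics/top0.npy');W=cloud('top',d);m=(W[...,2]>.05)&(W[...,2]<.06)&(np.hypot(W[...,0]-.424,W[...,1]+.127)<.03);print(W[m].mean(0),W[m].min(0),W[m].max(0))
"
```

```text
scene [403.68027211 347.7755102 ] 147 [[ 0.42310802 -0.13057153  0.053     ]]
top [453.86144578 279.12048193] 166 [[ 0.42406925 -0.12763102  0.053     ]]
[ 0.42168241 -0.13282877  0.05510487] [ 0.40877045 -0.14595535  0.05001816] [ 0.43772435 -0.11884226  0.05933273]
[ 0.4244304  -0.12774683  0.0550778 ] [ 0.41134288 -0.14065217  0.05033187] [ 0.43730035 -0.11406964  0.05953627]
```

View pics/w1.png

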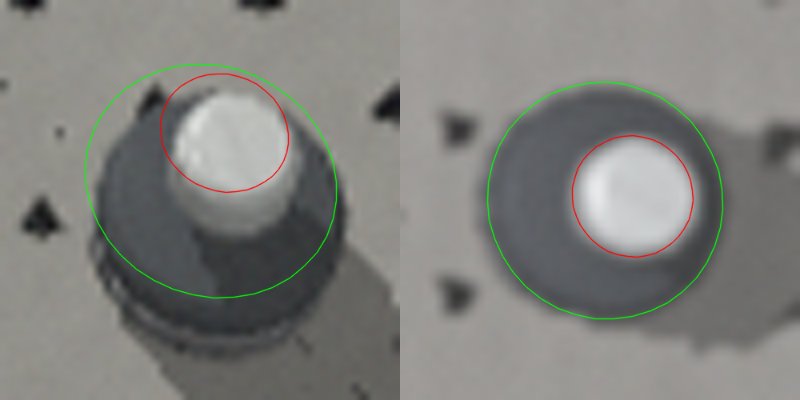

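```bash
python3 -c "
from jf import *
to(.4235,-.1295,.08,-13.5)"
```

```text
t 33.12 p [ 0.4424 -0.0991  0.0965] yaw 166.6 w 0.801 F [ 0.3 -0.3 -0.5] j [  8.  11. -30.   0. -49. -21.]
-> shift cm [ 5.43  1.14 -3.4 ] turn [0.01 0.   0.01]
```

Call:
play_rows([
  [[0,0.6,-1.7,0,0,0],[1,1.1,-3.4,0,0,0],[3,1.1,-3.4,0,0,0],[5,1.1,-3.4,0,0,0],[5,1.1,-3.4,0,0,0]],
])

```text
time_s: 33.75
tcp_pos: [0.42, -0.1307, 0.0441]
ee_rot: [[-0.005, -0.972, 0.234], [-0.0, 0.234, 0.972], [-1.0, 0.005, -0.001]]
wrist_force: [-0.6, -0.4, 0.1]
gripper_width: 0.804
```

Call:
play_rows([
  [[0,0,0,0,0,0],[0,0,0,0,0,0],[0,0,0,0,0,0]],
])

```text
time_s: 34.12
tcp_pos: [0.4226, -0.13, 0.0464]
ee_rot: [[0.001, -0.973, 0.233], [0.0, 0.233, 0.973], [-1.0, -0.001, 0.0]]
wrist_force: [-0.3, -1.1, 0.1]
gripper_width: 0.799
```

```bash
python3 -c "
from jf import *
to(.4235,-.1295,.034,-13.5)
im,d=crop('scene',350,280,120,95,6);cv2.imwrite('pics/w2.png',im)"
```

```text
t 34.12 p [ 0.4226 -0.13    0.0464] yaw 166.5 w 0.799 F [-0.3 -1.1  0.1] j [  4.  14. -35.   0. -41. -18.]
-> shift cm [ 5.02 -0.07  0.06] turn [0.   0.   0.01]
```

View pics/w2.png

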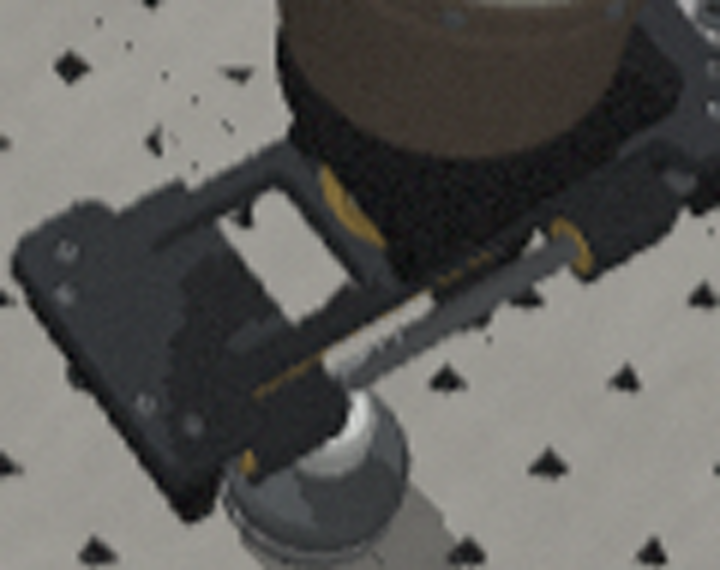

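Call:
play_rows([
  [[1.5,0,0.05,0,0,0],[3,0,0.05,0,0,0],[4.2,0,0.05,0,0,0],[4.9,0,0.05,0,0,0],[4.9,0,0.05,0,0,0]],
])

```text
time_s: 34.8
tcp_pos: [0.4221, -0.1295, -0.0035]
ee_rot: [[-0.001, -0.973, 0.233], [-0.0, 0.233, 0.973], [-1.0, 0.001, -0.0]]
wrist_force: [0.1, -0.6, 0.2]
gripper_width: 0.803
```

Call:
play_rows([
  [[0,0,0,0,0,0],[0,0,0,0,0,0],[0,0,0,0,0,0],[0,0,0,0,0,0],[0,0,0,0,0,0]],
], hand=0)

```text
time_s: 35.42
tcp_pos: [0.4233, -0.1295, -0.0028]
ee_rot: [[0.002, -0.973, 0.233], [-0.0, 0.233, 0.973], [-1.0, -0.002, 0.0]]
wrist_force: [3.7, -1.4, 1.7]
gripper_width: 0.316
```

Call:
play_rows([
  [[0,0,0,0,0,0],[0,0,0,0,0,0],[-0.7,0,0,0,0,0],[-1.4,0,0,0,0,0],[-2,0,0,0,0,0]],
])

```text
time_s: 36.05
tcp_pos: [0.4215, -0.1295, 0.017]
ee_rot: [[-0.001, -0.972, 0.233], [0.0, 0.233, 0.972], [-1.0, 0.001, -0.0]]
wrist_force: [1.1, -0.6, -5.2]
gripper_width: 0.311
```

```bash
python3 -c "
from jf import *
x,y=jig(0,-76.5);print(x,y);to(x,y,.12,-13.5)
im,d=crop('scene',350,280,120,95,6);cv2.imwrite('pics/w3.png',im)"
```

```text
0.6187895025878924 -0.043573813149864034
t 36.05 p [ 0.4215 -0.1295  0.017 ] yaw 166.5 w 0.311 F [ 1.1 -0.6 -5.2] j [  4.  17. -37.  -0. -36. -18.]
-> shift cm [ -6.54 -17.17  12.95] turn [ 0.   -0.   -0.01]
```

View pics/w3.png

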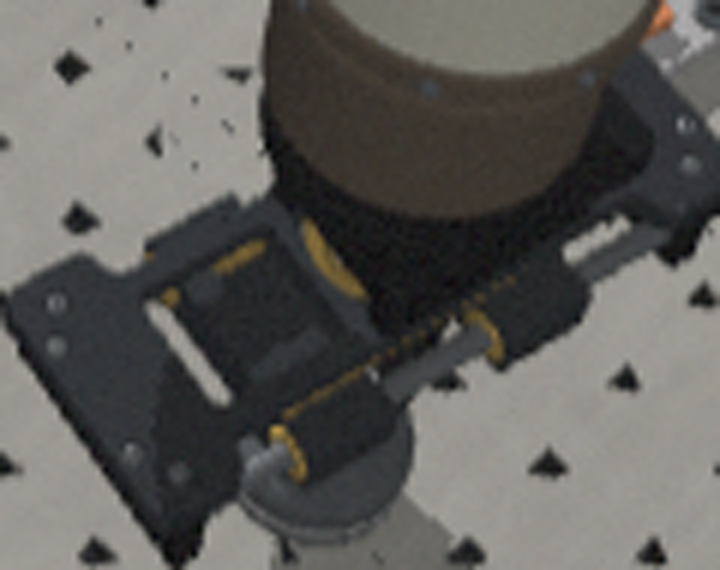

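Call:
play_rows([
  [[-4,-0.5,0.4,0,0,0],[-6.5,-4.3,3.2,0,0,0],[-6.5,-8.6,6.5,0,0,0],[-6.5,-13,9.8,0,0,0],[-6.5,-17,12.8,0,0,0]],
])

```text
time_s: 36.72
tcp_pos: [0.6183, -0.0437, 0.0813]
ee_rot: [[-0.001, -0.972, 0.233], [0.0, 0.233, 0.972], [-1.0, 0.001, 0.0]]
wrist_force: [0.1, -1.2, -5.7]
gripper_width: 0.307
```

Call:
play_rows([
  [[0,0,0,0,0,0],[0,0,0,0,0,0],[0,0,0,0,0,0]],
])

```text
time_s: 37.1
tcp_pos: [0.616, -0.0451, 0.0816]
ee_rot: [[-0.002, -0.972, 0.233], [-0.0, 0.233, 0.972], [-1.0, 0.002, -0.0]]
wrist_force: [-0.4, -0.2, -4.1]
gripper_width: 0.306
```

```bash
python3 -c "
from jf import *
x,y=jig(0,-76.5);to(x,y,.090,-13.5)
im,d=crop('scene',370,180,120,95,6);cv2.imwrite('pics/w4.png',im)"
```

```text
t 37.1 p [ 0.616  -0.0451  0.0816] yaw 166.5 w 0.306 F [-0.4 -0.2 -4.1] j [ 11.  26.  -8.  -0. -55. -24.]
-> shift cm [ 2.94 -0.24  0.21] turn [-0.   -0.   -0.01]
```

View pics/w4.png

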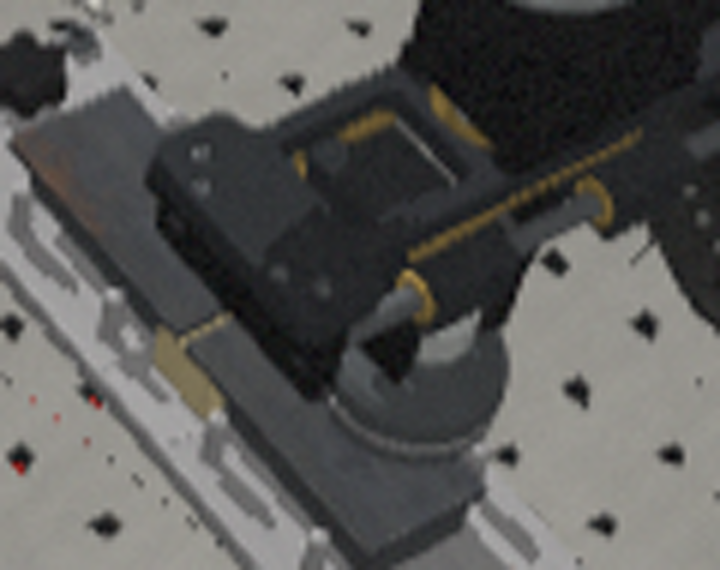

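Call:
play_rows([
  [[0.8,-0.25,0.2,0,0,0],[1.6,-0.25,0.2,0,0,0],[2.4,-0.25,0.2,0,0,0],[3.2,-0.25,0.2,0,0,0],[3.2,-0.25,0.2,0,0,0]],
])

```text
time_s: 37.78
tcp_pos: [0.6195, -0.0433, 0.0487]
ee_rot: [[-0.002, -0.972, 0.233], [-0.0, 0.233, 0.972], [-1.0, 0.002, -0.001]]
wrist_force: [0.2, 0.1, -6.0]
gripper_width: 0.309
```

Call:
play_rows([
  [[0,0,0,0,0,0],[0,0,0,0,0,0]],
])

```text
time_s: 38.02
tcp_pos: [0.6207, -0.0432, 0.0503]
ee_rot: [[0.001, -0.973, 0.233], [0.0, 0.233, 0.973], [-1.0, -0.001, 0.0]]
wrist_force: [-0.1, -0.4, -5.2]
gripper_width: 0.311
```

```bash
python3 -c "
from jf import *
x,y=jig(0,-76.5);to(x,y,.073,-13.5)
im,d=crop('scene',370,180,120,95,6)
n='scene';c=r.sense()['tcp_pos'].copy();c[2]=c[2]+OFF-.035
th=np.linspace(0,6.28,40);ovp(n,im,c,0,np.c_[28*np.cos(th),28*np.sin(th)],370,180,6,(0,0,255))
cv2.imwrite('pics/w5.png',im)"
```

```text
t 38.02 p [ 0.6207 -0.0432  0.0503] yaw 166.5 w 0.311 F [-0.1 -0.4 -5.2] j [ 11.  29. -10.   0. -52. -24.]
-> shift cm [ 1.51  0.18 -0.08] turn [0.   0.   0.01]
```

View pics/w5.png

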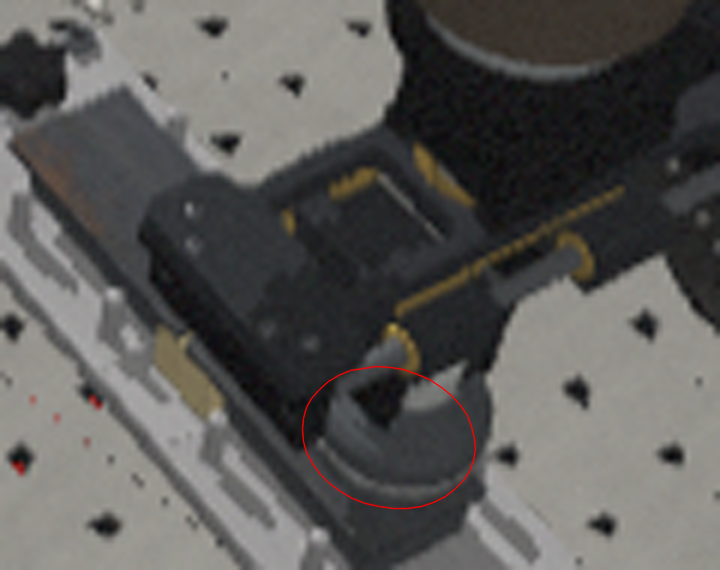

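Call:
play_rows([
  [[0.4,0.15,-0.05,0,0,0],[0.8,0.15,-0.05,0,0,0],[1.1,0.15,-0.05,0,0,0],[1.3,0.15,-0.05,0,0,0],[1.3,0.15,-0.05,0,0,0]],
])

```text
time_s: 38.7
tcp_pos: [0.6186, -0.0434, 0.0366]
ee_rot: [[-0.0, -0.973, 0.233], [-0.0, 0.233, 0.973], [-1.0, 0.0, -0.0]]
wrist_force: [1.1, 0.6, -4.8]
gripper_width: 0.31
```

Call:
play_rows([
  [[0.1,0,0,0,0,0],[0.1,0,0,0,0,0]],
])

```text
time_s: 38.95
tcp_pos: [0.6188, -0.0434, 0.0359]
ee_rot: [[0.0, -0.973, 0.233], [0.0, 0.233, 0.973], [-1.0, -0.0, 0.0]]
wrist_force: [-0.1, -0.7, -5.7]
gripper_width: 0.306
```

Call:
play_rows([
  [[0.1,0,0,0,0,0],[0.1,0,0,0,0,0]],
])

```text
time_s: 39.2
tcp_pos: [0.6191, -0.0432, 0.0354]
ee_rot: [[0.001, -0.973, 0.233], [0.0, 0.233, 0.973], [-1.0, -0.001, 0.0]]
wrist_force: [-1.0, 1.2, -3.0]
gripper_width: 0.305
```

```bash
python3 -c "
from jf import *
x,y=jig(0,-76.5);to(x,y,.073,-13.5)"
```

```text
t 39.2 p [ 0.6191 -0.0432  0.0354] yaw 166.5 w 0.305 F [-1.   1.2 -3. ] j [ 11.  29. -11.   0. -50. -24.]
-> shift cm [ 0.02  0.02 -0.04] turn [0. 0. 0.]
```

Call:
play_rows([
  [[0.05,0,0,0,0,0],[0.05,0,0,0,0,0]],
])

```text
time_s: 39.45
tcp_pos: [0.6193, -0.0431, 0.0352]
ee_rot: [[0.001, -0.973, 0.232], [0.0, 0.232, 0.973], [-1.0, -0.001, 0.0]]
wrist_force: [-1.6, 2.4, 1.6]
gripper_width: 0.307
```

Call:
play_rows([
  [[0,0,0,0,0,0],[0,0,0,0,0,0],[0,0,0,0,0,0],[0,0,0,0,0,0],[0,0,0,0,0,0]],
], hand=0.7)

```text
time_s: 40.08
tcp_pos: [0.6188, -0.0435, 0.0343]
ee_rot: [[0.0, -0.973, 0.233], [-0.0, 0.233, 0.973], [-1.0, -0.0, -0.0]]
wrist_force: [-0.4, -0.6, -0.2]
gripper_width: 0.684
```

Call:
play_rows([
  [[-1.5,0,0,0,0,0],[-4,0,0,0,0,0],[-7,0,0,0,0,0],[-8,3,2,0,0,0],[-8,8,5,0,0,0]],
])

```text
time_s: 40.7
tcp_pos: [0.5541, 0.0243, 0.1165]
ee_rot: [[0.005, -0.972, 0.235], [0.001, 0.235, 0.972], [-1.0, -0.004, 0.002]]
wrist_force: [0.1, 1.0, -1.1]
gripper_width: 0.702
```

```bash
python3 -c "
from jf import *
to(.4355,.1425,.12,-12.9)"
```

```text
t 40.7 p [0.5541 0.0243 0.1165] yaw 166.4 w 0.702 F [ 0.1  1.  -1.1] j [ 19.  18. -15.   0. -56. -33.]
-> shift cm [ 3.39 14.32  8.7 ] turn [-0.07  0.01  0.03]
```

The weight is released. Now the magnet: its grip middle is about (0.408,0.155), with the jaws at -12.9°.

```bash
python3 -c "
from jf import *
to(.4082,.1555,.10,-12.9)"
```

```text
t 40.7 p [0.5541 0.0243 0.1165] yaw 166.4 w 0.702 F [ 0.1  1.  -1.1] j [ 19.  18. -15.   0. -56. -33.]
-> shift cm [ 5.37 17.28  9.31] turn [-0.07  0.01  0.03]
```

Call:
play_rows([
  [[0,4.5,2.4,0,0,0],[0,9,4.8,0,0,0],[1,13.5,7.2,-0.05,0,0],[3,17.2,9.3,-0.05,0,0],[4,17.2,9.3,-0.05,0,0]],
], hand=1)

```text
time_s: 41.32
tcp_pos: [0.4056, 0.1557, 0.075]
ee_rot: [[0.001, -0.976, 0.22], [0.001, 0.22, 0.976], [-1.0, -0.001, 0.001]]
wrist_force: [-0.3, 0.7, 0.7]
gripper_width: 0.993
```

Call:
play_rows([
  [[0,0,0,0,0,0],[0,0,0,0,0,0],[0,0,0,0,0,0]],
])

```text
time_s: 41.7
tcp_pos: [0.4079, 0.1541, 0.0748]
ee_rot: [[0.001, -0.974, 0.226], [0.001, 0.226, 0.974], [-1.0, -0.001, 0.001]]
wrist_force: [0.2, 0.5, 0.8]
gripper_width: 0.999
```

```bash
python3 -c "
from jf import *
to(.4082,.1555,.04,-12.9)
a,d=crop('scene',240,200,130,95,6);cv2.imwrite('pics/g1.png',a)
p,d=r.capture('top');cv2.imwrite('pics/q2.png',cv2.resize(p[115:215,280:460],None,fx=4,fy=4,interpolation=cv2.INTER_CUBIC));cv2.imwrite('pics/q2raw.png',p)
W=cloud('top',d);x,y=jig(0,-76.5);m=(W[...,2]>.085)&(np.hypot(W[...,0]-x,W[...,1]-y)<.04);print(W[m].mean(0),injig(W[m].mean(0)),m.sum())
"
```

```text
t 41.7 p [0.4079 0.1541 0.0748] yaw 166.9 w 0.999 F [0.2 0.5 0.8] j [ 42.  11. -34.   0. -45. -55.]
-> shift cm [7.26 0.01 0.13] turn [-0.02  0.    0.  ]
[ 0.61928012 -0.04101418  0.09289536] [[ -0.12228853 -73.89664417]] 189
```

View pics/g1.png

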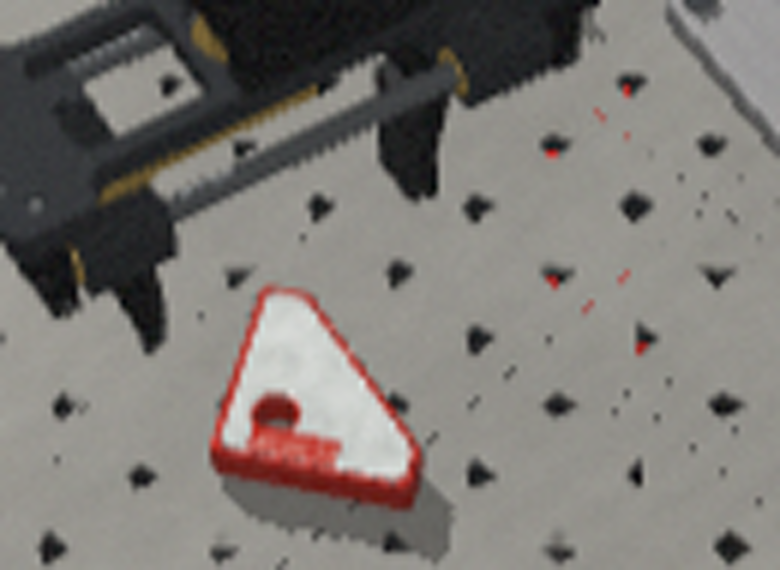

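View pics/q2.png

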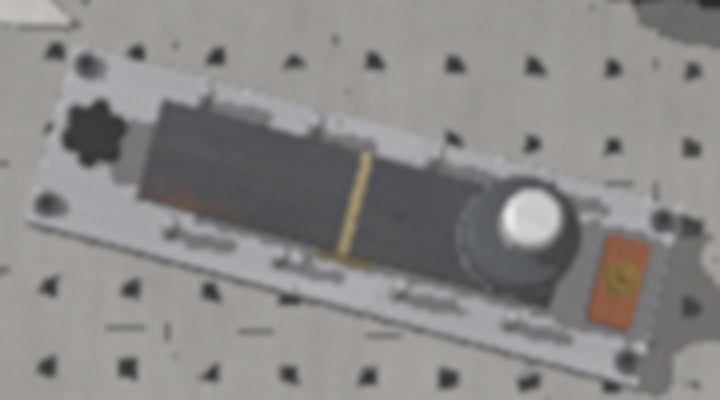

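Weight stands on the lug-end strip at jig (0,-74), gap unchanged. Magnet's sharp right-angle corner is at (215,460) in the scene crop, and the long side faces the far finger. Descending.

Call:
play_rows([
  [[2.5,0,0.1,0,0,0],[5,0,0.1,0,0,0],[7.3,0,0.1,0,0,0],[7.3,0,0.1,0,0,0],[7.3,0,0.1,0,0,0]],
])

```text
time_s: 42.42
tcp_pos: [0.408, 0.1557, 0.002]
ee_rot: [[0.001, -0.975, 0.224], [0.001, 0.224, 0.975], [-1.0, -0.001, 0.001]]
wrist_force: [0.3, 0.2, 0.5]
gripper_width: 1.0
```

```bash
python3 -c "
from jf import *
to(.4082,.1555,.003,-12.9)
a,d=crop('scene',240,220,110,80,7);cv2.imwrite('pics/g2.png',a)
"
```

```text
t 42.42 p [0.408  0.1557 0.002 ] yaw 167.0 w 1.0 F [0.3 0.2 0.5] j [ 42.  18. -39.   0. -33. -55.]
-> shift cm [ 3.68 -0.02 -0.02] turn [-0.01  0.01  0.01]
```

View pics/g2.png

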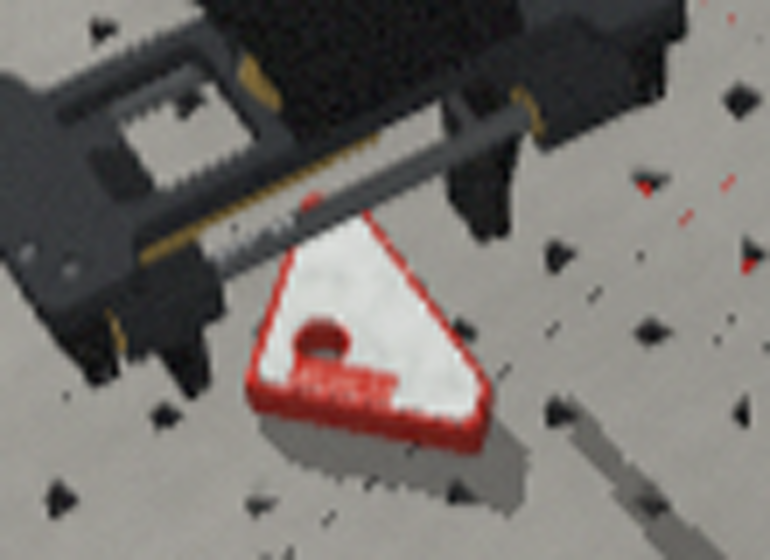

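Call:
play_rows([
  [[1.2,0,0,0,0,0],[2.4,0,0,0,0,0],[3.2,0,0,0,0,0],[3.6,0,0,0,0,0],[3.6,0,0,0,0,0]],
])

```text
time_s: 43.1
tcp_pos: [0.4071, 0.1552, -0.035]
ee_rot: [[-0.001, -0.975, 0.224], [-0.001, 0.224, 0.975], [-1.0, 0.001, -0.001]]
wrist_force: [-0.2, -0.5, 0.6]
gripper_width: 1.005
```

Call:
play_rows([
  [[0.1,0,0,0,0,0],[0.1,0,0,0,0,0]],
])

```text
time_s: 43.35
tcp_pos: [0.4074, 0.1555, -0.0355]
ee_rot: [[0.0, -0.975, 0.224], [0.0, 0.224, 0.975], [-1.0, -0.0, 0.0]]
wrist_force: [-0.1, 0.8, 0.7]
gripper_width: 1.0
```

```bash
python3 -c "
from jf import *
to(.4082,.1555,.003,-12.9)
a,d=crop('scene',240,220,110,80,7);cv2.imwrite('pics/g3.png',a)
"
```

```text
t 43.35 p [ 0.4074  0.1555 -0.0355] yaw 167.0 w 1.0 F [-0.1  0.8  0.7] j [ 42.  22. -41.   0. -27. -55.]
-> shift cm [-0.07 -0.08  0.02] turn [-0.01  0.    0.  ]
```

View pics/g3.png

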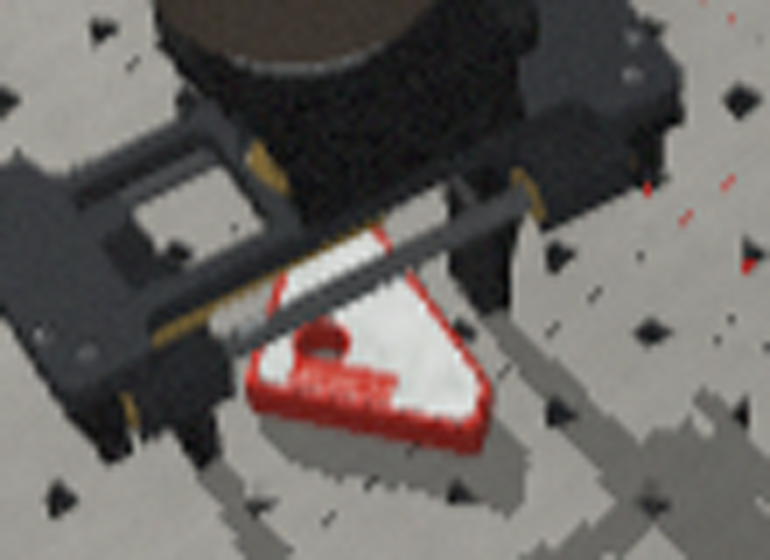

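Call:
play_rows([
  [[-0.1,0,0,0,0,0],[-0.1,0,0,0,0,0],[-0.1,0,0,0,0,0],[-0.1,0,0,0,0,0],[-0.1,0,0,0,0,0]],
], hand=0)

```text
time_s: 44.02
tcp_pos: [0.4074, 0.1554, -0.0346]
ee_rot: [[0.0, -0.975, 0.224], [0.0, 0.224, 0.975], [-1.0, -0.0, 0.0]]
wrist_force: [0.9, -0.8, 0.0]
gripper_width: 0.673
```

Call:
play_rows([
  [[0,0,0,0,0,0],[0,0,0,0,0,0],[0,0,0,0,0,0]],
])

```text
time_s: 44.4
tcp_pos: [0.4074, 0.1555, -0.0346]
ee_rot: [[0.0, -0.975, 0.224], [0.0, 0.224, 0.975], [-1.0, -0.0, 0.0]]
wrist_force: [1.4, -1.1, 1.0]
gripper_width: 0.676
```

Call:
play_rows([
  [[-0.6,0,0,0,0,0],[-1.5,0,0,0,0,0],[-3,0,0,0,0,0],[-4,0,0,0,0,0],[-4,0,0,0,0,0]],
])

```text
time_s: 45.02
tcp_pos: [0.4077, 0.1558, 0.0062]
ee_rot: [[0.002, -0.974, 0.224], [0.002, 0.224, 0.974], [-1.0, -0.001, 0.002]]
wrist_force: [0.1, -0.2, -1.4]
gripper_width: 0.669
```

```bash
python3 -c "
from jf import *
to(.4082,.1555,.003,-12.9)
a,d=crop('scene',240,200,110,80,7);cv2.imwrite('pics/g4.png',a)
"
```

```text
t 45.02 p [0.4077 0.1558 0.0062] yaw 167.0 w 0.669 F [ 0.1 -0.2 -1.4] j [ 42.  17. -38.  -0. -34. -55.]
-> shift cm [ 4.1  -0.05 -0.03] turn [-0.01  0.01  0.01]
```

View pics/g4.png

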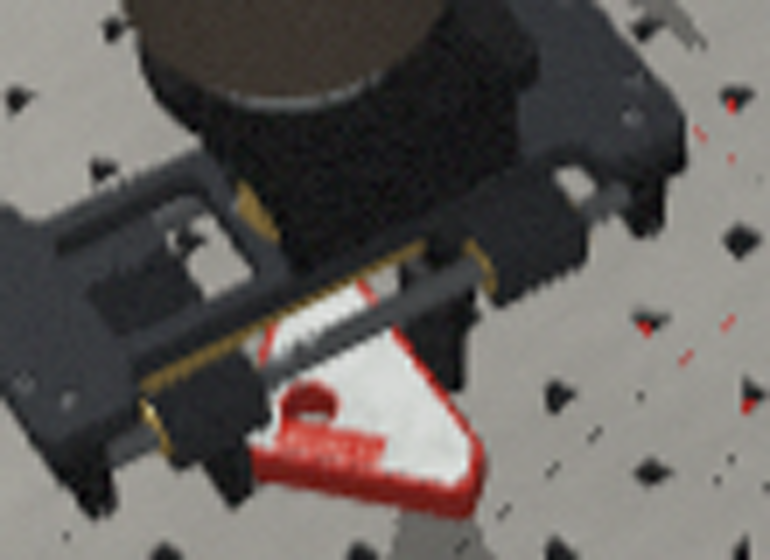

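The magnet is held level. The target is its middle on the +y strip, with the right-angle corner pointing inward, clear of the knob.

```bash
python3 -c "
from jf import *
x,y=jig(0,66);print(x,y);to(x,y,.12,76.2)
"
```

```text
0.65215219384574 0.09496564271752975
t 45.08 p [0.4073 0.1555 0.0057] yaw 167.0 w 0.676 F [-0.2 -0.3 -2.4] j [ 42.  17. -39.  -0. -34. -55.]
-> shift cm [ -7.64 -25.23  -0.39] turn [-8.92  0.    0.01]
```

Call:
play_rows([
  [[-3,0,0,-0.8,0,0],[-6,-1,0,-1.7,0,0],[-7.6,-4,0,-2.6,0,0],[-7.6,-8,0,-3.5,0,0],[-7.6,-12,0,-4.4,0,0]],
])

```text
time_s: 45.7
tcp_pos: [0.5248, 0.1281, 0.0809]
ee_rot: [[-0.001, -0.854, -0.52], [-0.0, -0.52, 0.854], [-1.0, 0.001, 0.0]]
wrist_force: [0.8, 0.5, -1.9]
gripper_width: 0.675
```

```bash
python3 -c "
from jf import *
x,y=jig(0,66);to(x,y,.12,76.5)
"
```

```text
t 45.7 p [0.5248 0.1281 0.0809] yaw -148.7 w 0.675 F [ 0.8  0.5 -1.9] j [ 31.  20. -20.  -0. -51.   0.]
-> shift cm [-0.14 -9.16 -9.45] turn [-4.52  0.   -0.  ]
```

Call:
play_rows([
  [[0,-2,-2,-0.9,0,0],[0,-4,-4,-1.8,0,0],[0,-6,-6.2,-2.7,0,0],[0,-8,-8.2,-3.6,0,0],[0,-9.2,-9.4,-4.5,0,0]],
])

```text
time_s: 46.32
tcp_pos: [0.6518, 0.0947, 0.0796]
ee_rot: [[-0.002, -0.237, -0.971], [-0.001, -0.971, 0.237], [-1.0, 0.001, 0.002]]
wrist_force: [0.7, 0.2, -1.0]
gripper_width: 0.676
```

Call:
play_rows([
  [[0,0,0,0,0,0],[0,0,0,0,0,0],[0,0,0,0,0,0]],
])

```text
time_s: 46.7
tcp_pos: [0.6506, 0.0955, 0.0812]
ee_rot: [[-0.001, -0.242, -0.97], [-0.0, -0.97, 0.242], [-1.0, 0.0, 0.001]]
wrist_force: [-0.7, 0.0, -1.2]
gripper_width: 0.677
```

```bash
python3 -c "
from jf import *
x,y=jig(0,66);to(x,y,.070,76.5)
a,d=crop('scene',330,150,120,90,6);jigov('scene',a,330,150,6);cv2.imwrite('pics/g5.png',a)
"
```

```text
t 46.7 p [0.6506 0.0955 0.0812] yaw -104.0 w 0.677 F [-0.7  0.  -1.2] j [ 22.  30.  -2.  -0. -58.  54.]
-> shift cm [ 4.9   0.01 -0.16] turn [-0.05  0.   -0.  ]
```

View pics/g5.png

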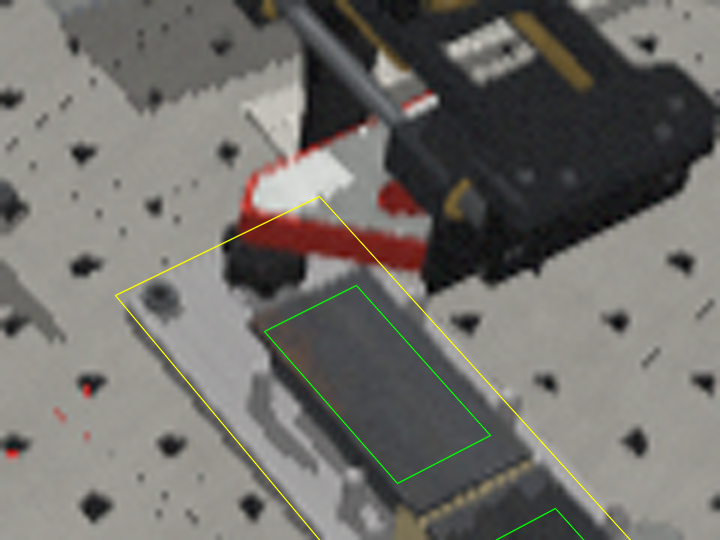

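Call:
play_rows([
  [[1.2,0,-0.15,-0.05,0,0],[2.5,0,-0.15,-0.05,0,0],[3.8,0,-0.15,-0.05,0,0],[4.9,0,-0.15,-0.05,0,0],[4.9,0,-0.15,-0.05,0,0]],
])

```text
time_s: 47.38
tcp_pos: [0.652, 0.0946, 0.0307]
ee_rot: [[-0.003, -0.233, -0.972], [-0.001, -0.972, 0.233], [-1.0, 0.002, 0.002]]
wrist_force: [-0.1, 0.2, -1.4]
gripper_width: 0.669
```

Call:
play_rows([
  [[0,0,0,0,0,0],[0,0,0,0,0,0],[0,0,0,0,0,0]],
])

```text
time_s: 47.75
tcp_pos: [0.6532, 0.095, 0.0329]
ee_rot: [[0.001, -0.233, -0.973], [0.0, -0.973, 0.233], [-1.0, -0.001, -0.001]]
wrist_force: [0.5, -0.4, -2.2]
gripper_width: 0.676
```

```bash
python3 -c "
from jf import *
x,y=jig(0,66);to(x,y,.0412,76.5)
a,d=crop('scene',330,150,120,90,6);cv2.imwrite('pics/g6.png',a)
"
```

```text
t 47.75 p [0.6532 0.095  0.0329] yaw -103.5 w 0.676 F [ 0.5 -0.4 -2.2] j [ 22.  33.  -5.   0. -52.  54.]
-> shift cm [2.95 0.03 0.11] turn [ 0.   -0.01  0.  ]
```

View pics/g6.png

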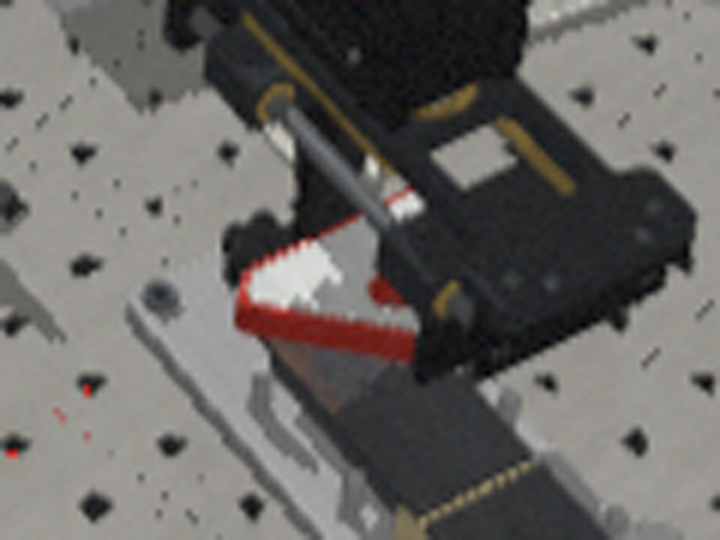

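Call:
play_rows([
  [[0.8,0,0.1,0,0,0],[1.5,0,0.1,0,0,0],[2.1,0,0.1,0,0,0],[2.6,0,0.1,0,0,0],[2.6,0,0.1,0,0,0]],
])

```text
time_s: 48.42
tcp_pos: [0.6516, 0.095, 0.0056]
ee_rot: [[-0.001, -0.233, -0.972], [-0.0, -0.972, 0.233], [-1.0, 0.001, 0.001]]
wrist_force: [0.9, -0.0, -1.9]
gripper_width: 0.671
```

Call:
play_rows([
  [[0.1,0,0,0,0,0],[0.1,0,0,0,0,0]],
])

```text
time_s: 48.68
tcp_pos: [0.6521, 0.0952, 0.0055]
ee_rot: [[0.0, -0.233, -0.973], [0.0, -0.973, 0.233], [-1.0, -0.0, -0.0]]
wrist_force: [0.7, -0.6, -2.3]
gripper_width: 0.677
```

Call:
play_rows([
  [[0.1,0,0,0,0,0],[0.1,0,0,0,0,0]],
])

```text
time_s: 48.92
tcp_pos: [0.6519, 0.0952, 0.0044]
ee_rot: [[-0.0, -0.233, -0.973], [0.0, -0.973, 0.233], [-1.0, -0.0, 0.0]]
wrist_force: [0.4, -0.5, -1.5]
gripper_width: 0.674
```

```bash
python3 -c "
from jf import *
x,y=jig(0,66);to(x,y,.0412,76.5)
a,d=crop('scene',330,150,120,90,6);cv2.imwrite('pics/g7.png',a)
"
```

```text
t 48.92 p [0.6519 0.0952 0.0044] yaw -103.5 w 0.674 F [ 0.4 -0.5 -1.5] j [ 22.  35.  -6.  -0. -49.  54.]
-> shift cm [ 0.1   0.02 -0.03] turn [0. 0. 0.]
```

View pics/g7.png

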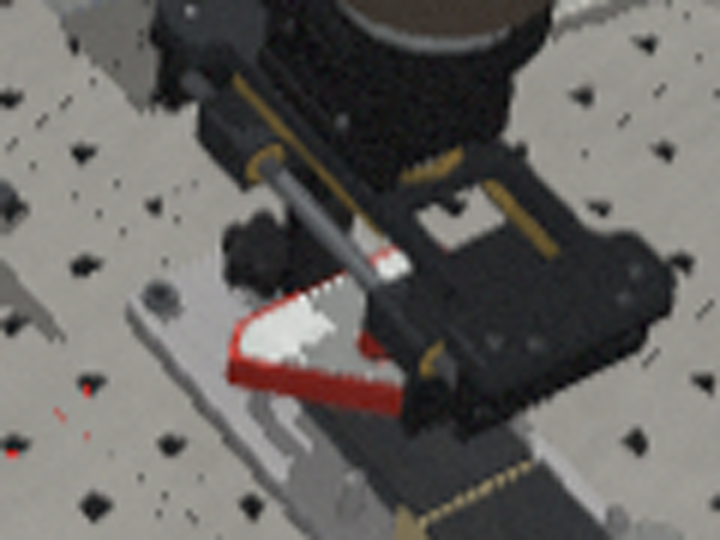

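Call:
play_rows([
  [[0.1,0,0,0,0,0],[0.1,0,0,0,0,0]],
])

```text
time_s: 49.22
tcp_pos: [0.6521, 0.0952, 0.0035]
ee_rot: [[0.0, -0.233, -0.973], [0.0, -0.973, 0.233], [-1.0, -0.0, -0.0]]
wrist_force: [0.5, 0.8, -0.3]
gripper_width: 0.677
```

Call:
play_rows([
  [[0.05,0,0,0,0,0],[0.05,0,0,0,0,0]],
])

```text
time_s: 49.48
tcp_pos: [0.6521, 0.0952, 0.0035]
ee_rot: [[0.001, -0.233, -0.973], [0.0, -0.973, 0.233], [-1.0, -0.0, -0.0]]
wrist_force: [-1.1, -0.3, 3.9]
gripper_width: 0.677
```

Call:
play_rows([
  [[-0.05,0,0,0,0,0],[-0.05,0,0,0,0,0],[-0.05,0,0,0,0,0],[-0.05,0,0,0,0,0]],
], hand=0.74)

```text
time_s: 49.98
tcp_pos: [0.652, 0.0952, 0.0032]
ee_rot: [[-0.0, -0.233, -0.973], [-0.0, -0.973, 0.233], [-1.0, 0.0, 0.0]]
wrist_force: [0.5, -0.8, -0.3]
gripper_width: 0.738
```

```bash
python3 -c "
from jf import *
to(.5,.1,.2,76.5)
a,d=crop('scene',330,150,120,90,6);cv2.imwrite('pics/g8.png',a)
"
```

```text
t 49.98 p [0.652  0.0952 0.0032] yaw -103.5 w 0.738 F [ 0.5 -0.8 -0.3] j [ 22.  35.  -6.  -0. -49.  54.]
-> shift cm [-15.9    3.07  14.89] turn [ 0.  0. -0.]
```

View pics/g8.png

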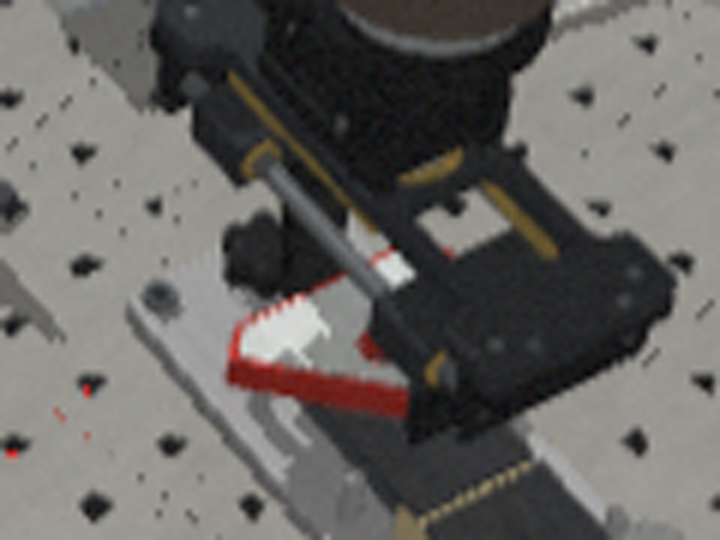

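The jaws are open to 64 mm with no side force. Straight up, then away.

Call:
play_rows([
  [[-0.8,0,0,0,0,0],[-2,0,0,0,0,0],[-4,0,0,0,0,0],[-7,0,0,0,0,0],[-11,0,0,0,0,0]],
])

```text
time_s: 50.65
tcp_pos: [0.6515, 0.095, 0.1145]
ee_rot: [[-0.001, -0.233, -0.973], [-0.0, -0.973, 0.233], [-1.0, 0.0, 0.001]]
wrist_force: [-0.1, 0.2, 0.4]
gripper_width: 0.736
```

Call:
play_rows([
  [[-3,0,4,0,0,0],[-4,-1,9,0,0,0],[-4,-2,14,0,0,0],[-4,-4,18,0,0,0],[-4,-6,20,0,0,0]],
])

```text
time_s: 51.28
tcp_pos: [0.4699, 0.2009, 0.1551]
ee_rot: [[0.002, -0.232, -0.973], [0.002, -0.973, 0.232], [-1.0, -0.002, -0.001]]
wrist_force: [0.3, 0.1, 0.2]
gripper_width: 0.74
```

Call:
play_rows([
  [[0,-5,0,0,0,0],[0,-10,0,0,0,0],[0,-14,0,0,0,0],[0,-14,0,0,0,0]],
])

```text
time_s: 51.78
tcp_pos: [0.5045, 0.3388, 0.1537]
ee_rot: [[0.001, -0.23, -0.973], [0.001, -0.973, 0.23], [-1.0, -0.001, -0.001]]
wrist_force: [-0.0, -0.0, 0.6]
gripper_width: 0.742
```

```bash
python3 -c "
from jf import *
to(.5,.1,.2,76.5)
for n in('scene','top'):
    p,d=r.capture(n);cv2.imwrite(f'pics/f_{n}.png',p);np.save(f'pics/f_{n}.npy',d)
p=cv2.imread('pics/f_top.png');cv2.imwrite('pics/f_topc.png',cv2.resize(p[115:235,280:460],None,fx=4,fy=4,interpolation=cv2.INTER_CUBIC))
"
```

```text
t 51.77 p [0.5045 0.3388 0.1537] yaw -103.3 w 0.742 F [-0.  -0.   0.6] j [ 49.  22.  -5.   0. -64.  28.]
-> shift cm [-0.87 23.34 -5.07] turn [ 0.02 -0.    0.01]
```

View pics/f_scene.png

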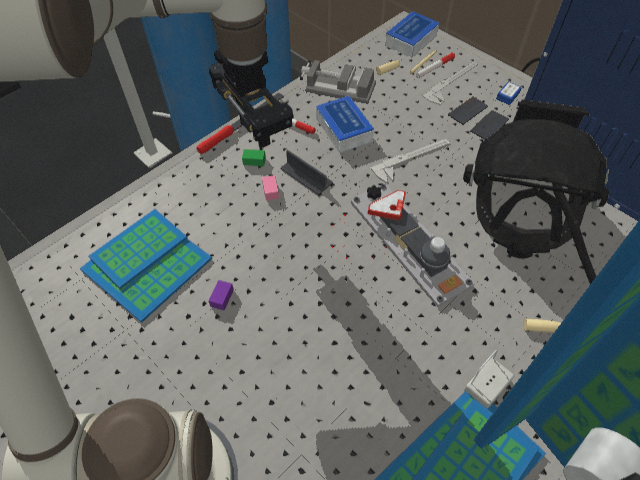

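View pics/f_topc.png

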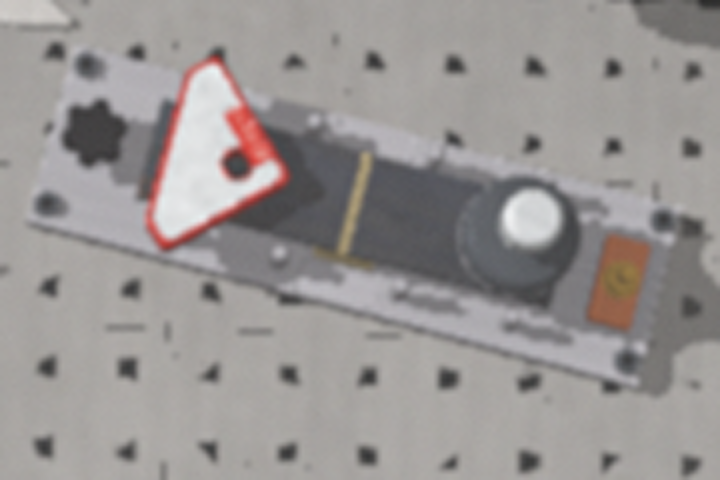

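```bash
python3 -c "
from meas import *
from jf import *
img=cv2.imread('pics/f_top.png')
mag=lambda c:(c.sum(2)>600)|(c[...,2]-c[...,0]>50)
c0,sz,a,w,m=rect('top',img,312,358,124,182,mag,.053)
poly=[(-35,-35),(-17,-35),(35,17),(35,35),(-33,35),(-35,33)]
q=poly_fit(w[::6],poly,[c0[0],c0[1],121.5]);print('mag',c0,sz,q.x.round(1),q.cost.round(1))
b=np.radians(q.x[2]);mid=q.x[:2]+np.array([-9*np.cos(b)-9*np.sin(b),-9*np.sin(b)+9*np.cos(b)]);print('mid jig',injig(np.r_[mid,0]/1000 if 0 else np.array([mid[0]/1000,mid[1]/1000,0])))
W=cloud('top',np.load('pics/f_top.npy'))
for x,y in((-5,72),(10,75),(-10,75),(0,25),(0,-20),(0,-60+0)):
    A,B=jig(x,y);k=np.hypot(W[...,0]-A,W[...,1]-B)<.006;print((x,y),np.median(W[k][:,2]).round(4))
for x in(-15,0,15):
    ys=np.arange(-6,11,1.0);P=np.array([[*jig(x,y),.038] for y in ys]);qq=proj('top',P).astype(np.float32)
    c=cv2.remap(img.astype(np.float32),qq[None,:,0],qq[None,:,1],cv2.INTER_LINEAR)[0];print(x,[(int(y),int(v[2]-v[0])) for y,v in zip(ys,c)])
A=cv2.imread('pics/top0.png').astype(int);B=img.astype(int);print('tee diff',abs(A-B)[160:190,188:258].mean())
A=cv2.imread('pics/scene0.png').astype(int);B=cv2.imread('pics/f_scene.png').astype(int);print('tee diff scene',abs(A-B)[150:192,282:332].mean())
s=cv2.imread('pics/f_scene.png');cv2.imwrite('pics/f_sc.png',cv2.resize(s[175:310,340:480],None,fx=4.2,fy=4.2,interpolation=cv2.INTER_CUBIC))
"
```

```text
mag [655.79650879 112.29618073] (64.18888092041016, 62.14033889770508) [660.2 112.6 125.2] 485.4
mid jig [[ 4.50222324 72.3016185 ]]
(-5, 72) 0.0529
(10, 75) 0.0533
(-10, 75) 0.0536
(0, 25) 0.0383
(0, -20) 0.038
(0, -60) 0.0697
-15 [(-6, -4), (-5, -5), (-4, -4), (-3, -4), (-2, 3), (-1, 14), (0, 25), (1, 38), (2, 42), (3, 44), (4, 35), (5, 24), (6, 12), (7, 1), (8, -2), (9, -3), (10, -3)]
0 [(-6, -4), (-5, -3), (-4, -3), (-3, -3), (-2, 5), (-1, 15), (0, 28), (1, 41), (2, 45), (3, 46), (4, 37), (5, 26), (6, 11), (7, -1), (8, -4), (9, -6), (10, -6)]
15 [(-6, -8), (-5, -8), (-4, -7), (-3, -6), (-2, 1), (-1, 12), (0, 25), (1, 37), (2, 43), (3, 46), (4, 36), (5, 25), (6, 11), (7, 0), (8, -3), (9, -6), (10, -6)]
tee diff 3.9366666666666665
tee diff scene 1.7757142857142858
```

View pics/f_sc.png

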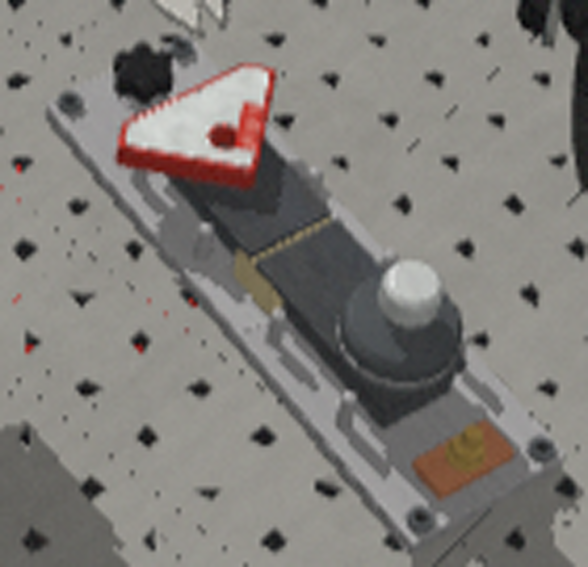

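```bash
python3 -c "
from meas import *
from jf import *
img=cv2.imread('pics/f_top.png')
poly=[(-35,-35),(-17,-35),(35,17),(35,35),(-33,35),(-35,33)]
u0,v0,s=305,120,8
im=cv2.resize(img[v0:v0+65,u0:u0+90],None,fx=s,fy=s,interpolation=cv2.INTER_CUBIC)
for thr in(60,40,25):
    mag=lambda c:(c[...,2]-np.minimum(c[...,0],c[...,1])>thr)
    c=cv2.resize(img[120:184,306:360],None,fx=8,fy=8,interpolation=cv2.INTER_CUBIC).astype(int)
    mk=mag(c).astype(np.uint8);cs,_=cv2.findContours(mk,0,2);cn=max(cs,key=cv2.contourArea);h=cv2.convexHull(cn)
    f=np.zeros_like(mk);cv2.drawContours(f,[h],-1,1,-1);cs,_=cv2.findContours(f,0,2);cn=max(cs,key=cv2.contourArea)[:,0]
    w=world('top',crop2px(cn,306,120,8),.053)[:,:2]*1000
    q=poly_fit(w[::4],poly,[658,110,121.5]);b=np.radians(q.x[2]);mid=q.x[:2]+np.array([-9*np.cos(b)-9*np.sin(b),-9*np.sin(b)+9*np.cos(b)])
    print(thr,q.x.round(1),q.cost.round(1),len(w),injig(np.array([mid[0]/1000,mid[1]/1000,0])),cv2.minAreaRect(w.astype(np.float32)))
ovp('top',im,np.array([q.x[0]/1000,q.x[1]/1000,.053]),q.x[2],poly,u0,v0,s,(255,0,0))
cv2.imwrite('pics/f_m.png',im)
"
```

```text
60 [654.9 112.6 121.6] 18.2 634 [[-1.45597968 71.08309617]] ((654.6622314453125, 112.79830169677734), (71.13931274414062, 71.55718231201172), 31.89509391784668)
40 [654.9 112.3 122.1] 72.0 636 [[-1.25885838 70.80844394]] ((654.6586303710938, 112.81486511230469), (72.56775665283203, 72.81708526611328), 31.891956329345703)
25 [654.7 112.1 122.6] 137.3 642 [[-1.25361567 70.57373158]] ((654.6589965820312, 112.82112121582031), (73.81702423095703, 73.93597412109375), 31.798154830932617)
```

View pics/f_m.png

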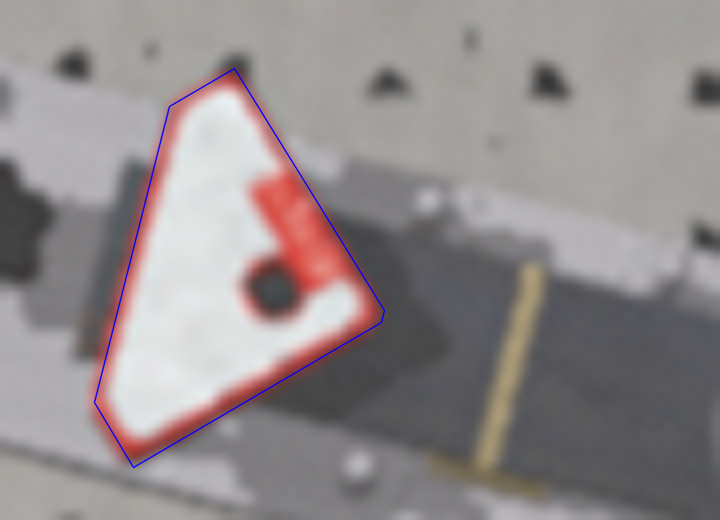

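The magnet's middle is at jig (-1.3, 71), flat, with its top at 0.053. The weight is at about (0, -74) and the gap is still about 5 mm. The tee is unmoved and the gripper is clear, so I'm handing in.

```bash
python3 -c "
from station import r
print(r.sense()['time_s']);print(r.finish_job());print(r.sense()['time_s'])"
```

```text
51.875
the job is handed in; nothing more can be done
None
the job is handed in; nothing more can be done
```

The butt joint is fitted up on the jig and the job is handed in at 51.9 s. No verdict came back.

What I did, in order:
- **Brass bar:** it sits in the pocket with its top at z≈0.033, level with the rails.
- **Strips:** both near strips lie flat on the rails between the pins, with their tops at z≈0.038.
- **Weight:** it stands on the strip at the copper lug end, at about jig (0, -74).
- **Magnetic square:** it lies flat on the other strip with its middle at about jig (-1, 71). I set it slightly inward of that outer half's centre so the gripper would clear the black knob.

Last checks:
- **Root gap:** about 5 mm by the top camera, parallel, and unchanged after the weight and magnet went on. Its middle is about 2 mm off the bar's middle.
- **Tee and gripper:** the tee shows no change from the first pictures. The gripper was well clear and touching nothing.

What failed or disagreed:
- **First grasp missed:** the reported tool height read about 38 mm low. I touched off on the table to find the offset, and later contacts matched it to within about 1 mm.
- **Cameras:** they differed by up to 4 mm along y, so I used the mean for the later pickups. I measured the final gap with the top camera only.

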